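Lay cleaned ceramic rods in a grooved bake-out tray and snap its cover down

TASK

The five white ceramic rods in the steel scoop are cleaned for vacuum and must not be touched with the gripper: with the rods still in the scoop, rest its front edge lightly on the grooved tray, then tip it and draw it back so that the rods roll out and lie down in the five grooves, one in each. Stand the scoop back on the bench clear of the tray, then set the aluminium cover on the tray over the rods and press it down past its spring plungers, no harder than it needs, until it sits level and fully home, leaving the other things on the bench where they are.

Things in the scene. Friction and masses are not known exactly. Their poses are not given: they have to be found in the camera images.
- tray: Fixed silvery aluminium tray, 126 (x) x 162 (y) x 49 mm, level; origin at the centre of its underside. Five V grooves in its dark bed run along its y at x = -40, -20, 0, 20, 40 mm. Near end (-x) closed: wall's inner face at x = -51 mm; far end (+x) open at groove-land height for the scoop. Side rails: inner faces at y = +-69 mm up to z = 32 mm, +-75 mm above that, tops at 49 mm.
- near_groove (a point): Middle of the groove next to the tray's closed end, at the mouth (tray x = -40, z = 16 mm). Grooves are 16 mm wide at the mouth, 8 mm deep with 45 degree flanks; 4 mm flat lands lie between them at z = 16 mm. A rod home in a groove has its axis at tray z = 19.3 mm, its top at 27 mm.
- tray_sill (a point): Middle of the flat sill at the tray's open end: x = 48 to 63 mm, z = 16 mm, 138 mm between the rails; the scoop goes in and is drawn out over it.
- cover_seat (a point): Middle of the cover's seat, tray z = 32 mm: a ledge 6 mm wide on both rails and the near wall, in a recess 114 (x) x 150 (y) mm with walls to z = 49 mm, about 2 mm play round the cover. Home, the cover's origin is here; it is then held down by the plungers.
- plunger_nose (a point): Brass ball nose of one of four low-friction spring plungers in the rails (x = +-30 mm, tray z = 40 mm, standing 4.5 mm out). A cover merely laid in rests on them, underside near tray z = 44 mm, perhaps askew; pressed at its middle with roughly 8 to 15 N it snaps past them down to its ledge.
- scoop: Loose sheet-steel scoop, 103 (x) x 132 (y) x 76 mm, 0.25 kg, mouth at -x; origin on its underside below the bail's middle, z up. 124 mm wide inside, 128 mm over the sides, 132 mm over the bail's feet; sides 34 mm high, lower at the mouth; back wall's inner face at x = 49 mm. Underside edges at the mouth and the back touch the bench.
- scoop_grip (a point): Middle of the scoop's straight black bail bar, 68 mm above its underside, running along scoop y: 12 mm thick (x), 16 mm high, 124 mm clear length. Grip it from above across its thickness; the rods below it reach 28 mm high.
- scoop_crest (a point): Middle of the crest of the scoop's floor (scoop x = -36, z = 8 mm). The floor falls 4 degrees from here to the back wall, so standing level it keeps the rods against that wall; with the mouth tipped down more than 4 degrees they roll out over the crest, all at once if nothing stops them.
- scoop_tip (a point): Middle of the straight front edge of the mouth, at its underside (scoop x = -52, z = 0), end of a 17 mm apron, 2 mm thick, that drops 21 degrees from the crest. A rod rolling off stops against the wall or the rod before it, and drops in the groove when the edge is drawn from under it.
- cover: Loose aluminium cover plate, 110 (x) x 146 (y) x 4 mm, 0.25 kg, with a black handle bar on two posts over its middle; origin at the centre of the plate's underside, z up. Fits either way round.
- cover_grip (a point): Middle of the cover's straight black handle bar, 34 mm above the plate's underside: 14 mm thick (cover x), 82 mm long (y), 16 mm high, open below.
- rod0: White ceramic rod, 16 mm thick, 120 mm long, domed ends, 0.07 kg; origin at its middle, its y axis runs along it (it rolls about y). Starts in the scoop; all five are alike.
- rod1: White ceramic rod, 16 mm thick, 120 mm long, domed ends, 0.07 kg; origin at its middle, its y axis runs along it (it rolls about y). Starts in the scoop; all five are alike.
- rod2: White ceramic rod, 16 mm thick, 120 mm long, domed ends, 0.07 kg; origin at its middle, its y axis runs along it (it rolls about y). Starts in the scoop; all five are alike.
- rod3: White ceramic rod, 16 mm thick, 120 mm long, domed ends, 0.07 kg; origin at its middle, its y axis runs along it (it rolls about y). Starts in the scoop; all five are alike.
- rod4: White ceramic rod, 16 mm thick, 120 mm long, domed ends, 0.07 kg; origin at its middle, its y axis runs along it (it rolls about y). Starts in the scoop; all five are alike.
- cork: Bystander: cork ring; origin at its underside.
- dropper_bottle: Bystander: white dropper bottle with black cap; origin at its underside.

How it is judged (in metres and radians):
On the way, in this order (a step that is already met when the one before it is completed fails the run):
1. the scoop rests on the tray with all five rods still in it (contact force between scoop and tray above 0.3 N and x of each of rod0, rod1, rod2, rod3, rod4 in the frame of scoop above -0.034 m and z of each of rod0, rod1, rod2, rod3, rod4 in the frame of scoop below 0.03 m), for 0.1 s.
2. one rod lies in each of the five grooves, at rest, before the cover is home (((x of rod0 in the frame of tray between -0.043 and -0.037 m and z of rod0 in the frame of tray between 0.0168 and 0.0218 m and y of rod0 in the frame of tray between -0.012 and 0.012 m) or (x of rod1 in the frame of tray between -0.043 and -0.037 m and z of rod1 in the frame of tray between 0.0168 and 0.0218 m and y of rod1 in the frame of tray between -0.012 and 0.012 m) or (x of rod2 in the frame of tray between -0.043 and -0.037 m and z of rod2 in the frame of tray between 0.0168 and 0.0218 m and y of rod2 in the frame of tray between -0.012 and 0.012 m) or (x of rod3 in the frame of tray between -0.043 and -0.037 m and z of rod3 in the frame of tray between 0.0168 and 0.0218 m and y of rod3 in the frame of tray between -0.012 and 0.012 m) or (x of rod4 in the frame of tray between -0.043 and -0.037 m and z of rod4 in the frame of tray between 0.0168 and 0.0218 m and y of rod4 in the frame of tray between -0.012 and 0.012 m)) and ((x of rod0 in the frame of tray between -0.023 and -0.017 m and z of rod0 in the frame of tray between 0.0168 and 0.0218 m and y of rod0 in the frame of tray between -0.012 and 0.012 m) or (x of rod1 in the frame of tray between -0.023 and -0.017 m and z of rod1 in the frame of tray between 0.0168 and 0.0218 m and y of rod1 in the frame of tray between -0.012 and 0.012 m) or (x of rod2 in the frame of tray between -0.023 and -0.017 m and z of rod2 in the frame of tray between 0.0168 and 0.0218 m and y of rod2 in the frame of tray between -0.012 and 0.012 m) or (x of rod3 in the frame of tray between -0.023 and -0.017 m and z of rod3 in the frame of tray between 0.0168 and 0.0218 m and y of rod3 in the frame of tray between -0.012 and 0.012 m) or (x of rod4 in the frame of tray between -0.023 and -0.017 m and z of rod4 in the frame of tray between 0.0168 and 0.0218 m and y of rod4 in the frame of tray between -0.012 and 0.012 m)) and ((x of rod0 in the frame of tray between -0.003 and 0.003 m and z of rod0 in the frame of tray between 0.0168 and 0.0218 m and y of rod0 in the frame of tray between -0.012 and 0.012 m) or (x of rod1 in the frame of tray between -0.003 and 0.003 m and z of rod1 in the frame of tray between 0.0168 and 0.0218 m and y of rod1 in the frame of tray between -0.012 and 0.012 m) or (x of rod2 in the frame of tray between -0.003 and 0.003 m and z of rod2 in the frame of tray between 0.0168 and 0.0218 m and y of rod2 in the frame of tray between -0.012 and 0.012 m) or (x of rod3 in the frame of tray between -0.003 and 0.003 m and z of rod3 in the frame of tray between 0.0168 and 0.0218 m and y of rod3 in the frame of tray between -0.012 and 0.012 m) or (x of rod4 in the frame of tray between -0.003 and 0.003 m and z of rod4 in the frame of tray between 0.0168 and 0.0218 m and y of rod4 in the frame of tray between -0.012 and 0.012 m)) and ((x of rod0 in the frame of tray between 0.017 and 0.023 m and z of rod0 in the frame of tray between 0.0168 and 0.0218 m and y of rod0 in the frame of tray between -0.012 and 0.012 m) or (x of rod1 in the frame of tray between 0.017 and 0.023 m and z of rod1 in the frame of tray between 0.0168 and 0.0218 m and y of rod1 in the frame of tray between -0.012 and 0.012 m) or (x of rod2 in the frame of tray between 0.017 and 0.023 m and z of rod2 in the frame of tray between 0.0168 and 0.0218 m and y of rod2 in the frame of tray between -0.012 and 0.012 m) or (x of rod3 in the frame of tray between 0.017 and 0.023 m and z of rod3 in the frame of tray between 0.0168 and 0.0218 m and y of rod3 in the frame of tray between -0.012 and 0.012 m) or (x of rod4 in the frame of tray between 0.017 and 0.023 m and z of rod4 in the frame of tray between 0.0168 and 0.0218 m and y of rod4 in the frame of tray between -0.012 and 0.012 m)) and ((x of rod0 in the frame of tray between 0.037 and 0.043 m and z of rod0 in the frame of tray between 0.0168 and 0.0218 m and y of rod0 in the frame of tray between -0.012 and 0.012 m) or (x of rod1 in the frame of tray between 0.037 and 0.043 m and z of rod1 in the frame of tray between 0.0168 and 0.0218 m and y of rod1 in the frame of tray between -0.012 and 0.012 m) or (x of rod2 in the frame of tray between 0.037 and 0.043 m and z of rod2 in the frame of tray between 0.0168 and 0.0218 m and y of rod2 in the frame of tray between -0.012 and 0.012 m) or (x of rod3 in the frame of tray between 0.037 and 0.043 m and z of rod3 in the frame of tray between 0.0168 and 0.0218 m and y of rod3 in the frame of tray between -0.012 and 0.012 m) or (x of rod4 in the frame of tray between 0.037 and 0.043 m and z of rod4 in the frame of tray between 0.0168 and 0.0218 m and y of rod4 in the frame of tray between -0.012 and 0.012 m)) and angle between the y axis of each of rod0, rod1, rod2, rod3, rod4 and the y axis of tray, either way round below 0.08 rad and linear speed of each of rod0, rod1, rod2, rod3, rod4 below 0.02 m/s and not (z of cover in the frame of tray between 0.03 and 0.034 m and angle between the z axis of cover and the z axis of tray, either way round below 0.025 rad and angle between the x axis of cover and the x axis of tray, either way round below 0.06 rad and horizontal distance between cover and tray below 0.006 m)), for 0.2 s.
3. the scoop stands on the bench, clear of the tray (height (world z) of scoop below 0.004 m and angle between scoop's own z axis and vertical below 0.06 rad and horizontal distance between scoop and tray above 0.13 m and linear speed of scoop below 0.02 m/s), for 0.2 s.
4. the cover is pressed home and level in the tray's recess (z of cover in the frame of tray between 0.03 and 0.034 m and angle between the z axis of cover and the z axis of tray, either way round below 0.025 rad and angle between the x axis of cover and the x axis of tray, either way round below 0.06 rad and horizontal distance between cover and tray below 0.006 m), for 0.2 s.
At the end, for the whole second after the job is handed in: A rod in each groove: within 3 mm of its middle line, 2.5 mm of seated height, 12 mm lengthwise, 0.08 rad. Cover on the ledge: height within 2 mm, level within 0.025 rad, turned under 0.06 rad, centred within 6 mm. Scoop upright on the bench (tilt under 0.06 rad), 130 mm from tray. All still (all of step 3 and all of step 4 and ((x of rod0 in the frame of tray between -0.043 and -0.037 m and z of rod0 in the frame of tray between 0.0168 and 0.0218 m and y of rod0 in the frame of tray between -0.012 and 0.012 m) or (x of rod1 in the frame of tray between -0.043 and -0.037 m and z of rod1 in the frame of tray between 0.0168 and 0.0218 m and y of rod1 in the frame of tray between -0.012 and 0.012 m) or (x of rod2 in the frame of tray between -0.043 and -0.037 m and z of rod2 in the frame of tray between 0.0168 and 0.0218 m and y of rod2 in the frame of tray between -0.012 and 0.012 m) or (x of rod3 in the frame of tray between -0.043 and -0.037 m and z of rod3 in the frame of tray between 0.0168 and 0.0218 m and y of rod3 in the frame of tray between -0.012 and 0.012 m) or (x of rod4 in the frame of tray between -0.043 and -0.037 m and z of rod4 in the frame of tray between 0.0168 and 0.0218 m and y of rod4 in the frame of tray between -0.012 and 0.012 m)) and ((x of rod0 in the frame of tray between -0.023 and -0.017 m and z of rod0 in the frame of tray between 0.0168 and 0.0218 m and y of rod0 in the frame of tray between -0.012 and 0.012 m) or (x of rod1 in the frame of tray between -0.023 and -0.017 m and z of rod1 in the frame of tray between 0.0168 and 0.0218 m and y of rod1 in the frame of tray between -0.012 and 0.012 m) or (x of rod2 in the frame of tray between -0.023 and -0.017 m and z of rod2 in the frame of tray between 0.0168 and 0.0218 m and y of rod2 in the frame of tray between -0.012 and 0.012 m) or (x of rod3 in the frame of tray between -0.023 and -0.017 m and z of rod3 in the frame of tray between 0.0168 and 0.0218 m and y of rod3 in the frame of tray between -0.012 and 0.012 m) or (x of rod4 in the frame of tray between -0.023 and -0.017 m and z of rod4 in the frame of tray between 0.0168 and 0.0218 m and y of rod4 in the frame of tray between -0.012 and 0.012 m)) and ((x of rod0 in the frame of tray between -0.003 and 0.003 m and z of rod0 in the frame of tray between 0.0168 and 0.0218 m and y of rod0 in the frame of tray between -0.012 and 0.012 m) or (x of rod1 in the frame of tray between -0.003 and 0.003 m and z of rod1 in the frame of tray between 0.0168 and 0.0218 m and y of rod1 in the frame of tray between -0.012 and 0.012 m) or (x of rod2 in the frame of tray between -0.003 and 0.003 m and z of rod2 in the frame of tray between 0.0168 and 0.0218 m and y of rod2 in the frame of tray between -0.012 and 0.012 m) or (x of rod3 in the frame of tray between -0.003 and 0.003 m and z of rod3 in the frame of tray between 0.0168 and 0.0218 m and y of rod3 in the frame of tray between -0.012 and 0.012 m) or (x of rod4 in the frame of tray between -0.003 and 0.003 m and z of rod4 in the frame of tray between 0.0168 and 0.0218 m and y of rod4 in the frame of tray between -0.012 and 0.012 m)) and ((x of rod0 in the frame of tray between 0.017 and 0.023 m and z of rod0 in the frame of tray between 0.0168 and 0.0218 m and y of rod0 in the frame of tray between -0.012 and 0.012 m) or (x of rod1 in the frame of tray between 0.017 and 0.023 m and z of rod1 in the frame of tray between 0.0168 and 0.0218 m and y of rod1 in the frame of tray between -0.012 and 0.012 m) or (x of rod2 in the frame of tray between 0.017 and 0.023 m and z of rod2 in the frame of tray between 0.0168 and 0.0218 m and y of rod2 in the frame of tray between -0.012 and 0.012 m) or (x of rod3 in the frame of tray between 0.017 and 0.023 m and z of rod3 in the frame of tray between 0.0168 and 0.0218 m and y of rod3 in the frame of tray between -0.012 and 0.012 m) or (x of rod4 in the frame of tray between 0.017 and 0.023 m and z of rod4 in the frame of tray between 0.0168 and 0.0218 m and y of rod4 in the frame of tray between -0.012 and 0.012 m)) and ((x of rod0 in the frame of tray between 0.037 and 0.043 m and z of rod0 in the frame of tray between 0.0168 and 0.0218 m and y of rod0 in the frame of tray between -0.012 and 0.012 m) or (x of rod1 in the frame of tray between 0.037 and 0.043 m and z of rod1 in the frame of tray between 0.0168 and 0.0218 m and y of rod1 in the frame of tray between -0.012 and 0.012 m) or (x of rod2 in the frame of tray between 0.037 and 0.043 m and z of rod2 in the frame of tray between 0.0168 and 0.0218 m and y of rod2 in the frame of tray between -0.012 and 0.012 m) or (x of rod3 in the frame of tray between 0.037 and 0.043 m and z of rod3 in the frame of tray between 0.0168 and 0.0218 m and y of rod3 in the frame of tray between -0.012 and 0.012 m) or (x of rod4 in the frame of tray between 0.037 and 0.043 m and z of rod4 in the frame of tray between 0.0168 and 0.0218 m and y of rod4 in the frame of tray between -0.012 and 0.012 m)) and angle between the y axis of each of rod0, rod1, rod2, rod3, rod4 and the y axis of tray, either way round below 0.08 rad and linear speed of each of rod0, rod1, rod2, rod3, rod4, cover below 0.02 m/s); the robot touches nothing.
It fails at once if the gripper touches a cleaned rod (contact force between the fingers and rod0 above 0.3 N or contact force between the fingers and rod1 above 0.3 N or contact force between the fingers and rod2 above 0.3 N or contact force between the fingers and rod3 above 0.3 N or contact force between the fingers and rod4 above 0.3 N).
It fails at once if the scoop is pressed or rammed hard against the tray (contact force between scoop and tray above 40 N).
It fails at once if the cover is rammed into the tray (contact force between cover and tray above 120 N).
It fails at once if a bystander is shifted more than 25 mm (distance of any of cork, dropper_bottle from where it was at the start of the episode above 0.025 m).
It also fails if it takes over 72 s, if anything falls off the work surface, if the arm or the gripper's body presses on something with over 40 N, if the wrist force passes 120 N, or if a joint passes its speed limit or range.

ROBOT

A 7-joint arm with a two-finger parallel gripper is mounted at the origin on a cart in front of the work surface, level with it; the furniture and walls round the work are solid. World frame = base frame: x ahead of the robot, y to its left, z up, the work surface at z = 0. Lengths are in mm, angles in rad, forces in N, time in s.
With the tool pointing down it reaches from about 400 to 875 mm from the base axis. Payload 4.4 kg.
Tool frame: the origin (TCP) lies midway between the tips of the shut fingers; the grasp point (between the pads) lies 19 mm behind it; z points along the fingers, y is the line along which they close (so a half turn about z gives the same grasp; the last joint's range is limited). The gripper opens to 85 mm and grips with 20 to 120 N. Pads are 22 mm wide; open, the fingers measure 114 mm over their backs; the gripper's body (76 mm by 85 mm) begins 54 mm behind the grasp point. The pads swing forward as they close: fully open they stand 13 mm farther back than shut.
Start: joints at [-1.357, 0.628, 0.038, 1.517, -0.027, 0.996, -0.02], TCP at [179.482, 624.743, 231.313] pointing down, gripper open.
Joint ranges: [-3.06, 3.06], [-0.37, 2.12], [-1.25, 1.32], [0.18, 2.47], [-1.1, 4.24], [0.23, 1.98], [-2.94, 2.94]. Speed limits (rad/s): [2.57, 2.57, 3.14, 3.14, 3.14, 3.14, 3.14].

INTERFACE

Orientations are given as [roll, pitch, yaw] about the fixed x, y, z axes, in that order (R = Rz(yaw) Ry(pitch) Rx(roll)).
In Python, from cell import ctrl, get_image, get_calibration gives the robot as it stands.
- The arm moves only by the shell command python3 -m creep 'ROWS'. ROWS is JSON, a list of rows, each an object of numbers: "dx", "dy", "dz": the shift along the world's x, y, z normalised to -1 to 1, where 1 is 0.4 m; "rx", "ry", "rz": the turn, a rotation vector about the world's x, y, z normalised to -1 to 1, where 1 is 2 pi rad; "grip": the closure, from -1 (fully open) to 1 (shut). A call has exactly 5 rows; each row is the pose to reach, as a shift and turn from the pose commanded when the call began, turning the shorter way round; what a row does not reach only later rows make up. A row lasts 1/8 s, in which the tool goes at most 62.5 mm and 10.7 degrees, less where a joint would pass 70% of its speed; a pose out of reach is approached as far as the arm can. A call with a number of a shift or a turn outside -1 to 1 is refused whole. A call with a gripper value outside its range is refused whole. The fingers move at their own pace and stop on an object; the grip force is fixed at half the most. Time passes only in rows, so rows that repeat a pose let the fingers close, or fill a call up. It gives the time, the measured TCP pose, the force, the opening and the grip force at its end, in the units of the state.
- ctrl.read_state(): the state, without advancing time (a new reading comes with each control period).
- get_image(name): name is "scene" or "top" or "wrist"; returns the picture (384x512x3 uint8, red, green, blue); there is no depth.
- get_calibration(name): a dict with "mtx" (3x3 intrinsics, pixels), "distortion" ([k1, k2, p1, p2, k3] as OpenCV has them; the pictures are not rectified), "world_from_camera" (4x4, takes a point from camera to world coordinates). Camera axes: x right, y down, z forward; pixel columns grow to the right and rows downward; lengths in mm; the calibration is good to about 2 mm. A picture is of the moment at which its call begins: read the wrist's pose just before it. get_calibration takes no time and is no camera call; for the wrist camera it gives the pose at the moment of the call.
- ctrl.finish_job(): hands the job in; it is judged then, once.
The state is a dict: "clock": time; "qpos": joint angles; "qd": joint speeds; "tau": joint torques, N m; "eef_pos": TCP position; "tool_rot": TCP orientation; "force": force on the tool from outside, world axes, zero at the start; "torque": the same for the moment, N m; "width": finger opening in mm; "gripper_force": force on a finger pad.
Only numpy, scipy, OpenCV 4.12 (cv2) and the standard library are available. Lean on these libraries where they do the work, as an engineer would, in place of code of your own. Each camera call takes 0.05 s, during which the arm holds its last target. There are 200 camera calls.

## Working session

There is one attempt and no reset: what is moved stays moved. The work goes in short steps, Python scripts to look and compute and a shell command to move; the robot and the scene stay as the last step left them, time stands still between calls to the robot, and variables do not carry over. Pictures are saved under pics/ and viewed, at most 10 in all, crops included, and the job is handed in when it is done.

```bash
ls; mkdir -p pics
python3 - <<'E'
from cell import ctrl,get_image,get_calibration
import cv2,numpy as np
print(ctrl.read_state())
for n in("scene","top"):
    c=get_calibration(n);print(n,np.round(c["mtx"],1).tolist(),c["distortion"],np.round(c["world_from_camera"],3).tolist())
    cv2.imwrite(f"pics/{n}0.png",get_image(n)[:,:,::-1])
E
```

```text
pics
{'clock': 0.0, 'qpos': array([-1.35677245,  0.62933469,  0.03842068,  1.51836675, -0.02699966,
        0.99633665, -0.02001574]), 'qd': array([ 0.00089316,  0.00045756,  0.00132742,  0.00032538, -0.00082849,
        0.00020391, -0.00119791]), 'tau': array([ 7.68112259e-04, -5.63413203e+01,  1.22631602e+00, -1.93444204e+01,
        1.10039275e-02,  1.03064929e-02,  9.46803084e-06]), 'eef_pos': array([179.30563997, 624.11664278, 230.39653542]), 'tool_rot': array([-3.13966454e+00,  1.29448353e-05,  2.86177047e+00]), 'force': array([ 0.02866769, -0.62180628,  0.72637317]), 'torque': array([-0.00847799,  0.01071175,  0.02422916]), 'gripper_force': 0.0, 'width': 85.32585077297341}
scene [[350.7, 0.0, 250.7], [0.0, 350.7, 191.0], [0.0, 0.0, 1.0]] [-0.06328061  0.          0.          0.          0.        ] [[0.801, -0.456, 0.387, 96.188], [-0.598, -0.608, 0.523, -393.397], [-0.003, -0.651, -0.759, 807.735], [0.0, 0.0, 0.0, 1.0]]
top [[401.3, 0.0, 255.3], [0.0, 401.3, 198.1], [0.0, 0.0, 1.0]] [-0.04211697  0.          0.          0.          0.        ] [[-0.007, -0.994, 0.113, 400.879], [-1.0, 0.007, 0.0, 127.847], [-0.001, -0.113, -0.994, 1096.185], [0.0, 0.0, 0.0, 1.0]]
```

View pics/top0.png

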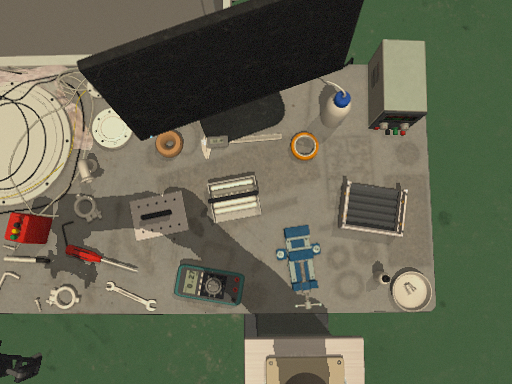

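View pics/scene0.png

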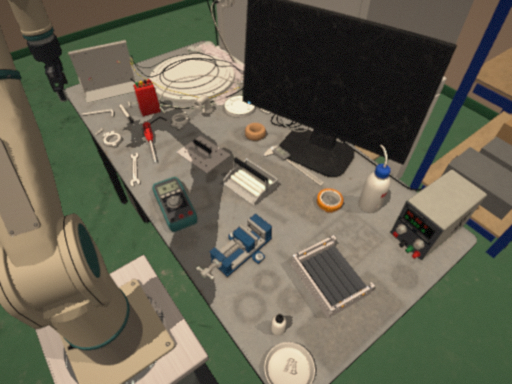

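Tray at (373,207), scoop at (234,197), cover at (158,215), cork at (168,142) and dropper bottle at (382,275) in the top view. Next I zoom in for the corners.

Run:
```python
import cv2,numpy as np
t=cv2.imread("pics/top0.png");s=cv2.imread("pics/scene0.png")
def c(im,x,y,w=100,h=75,f=4): return cv2.resize(im[y:y+h,x:x+w],(400,300),interpolation=cv2.INTER_CUBIC)
a=np.vstack([np.hstack([c(t,325,170),c(t,185,160)]),np.hstack([c(t,115,175),c(s,285,230)])])
cv2.imwrite("pics/z1.png",a)
```

```text
(no output)
```

View pics/z1.png

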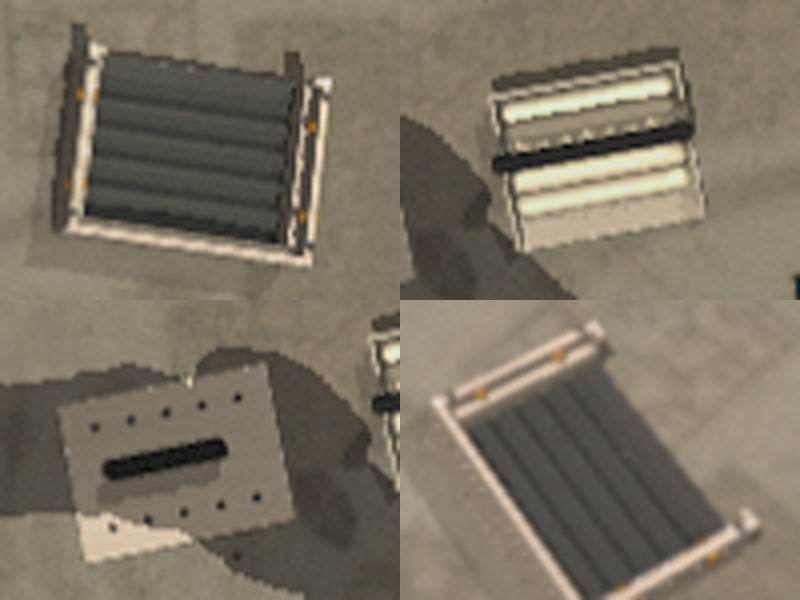

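The picture shows the tray's closed end toward the robot and the scoop's mouth also toward it, so both x axes lie roughly along world x. The scoop is turned about +10°, the tray about -8° and the cover about +9°. Bail ends are at top px (209,201) and (257.5,192.5); handle ends at (142,217.5) and (171,212).

```bash
cat > h.py <<'E'
import cv2,numpy as np
from cell import ctrl,get_image,get_calibration
def ray(c,p):
    n=cv2.undistortPoints(np.array([[p]],float),np.array(c["mtx"]),np.array(c["distortion"]))[0,0]
    T=np.array(c["world_from_camera"]);d=T[:3,:3]@[n[0],n[1],1];return T[:3,3],d/np.linalg.norm(d)
def plane(c,p,z):
    o,d=ray(c,p);return o+d*(z-o[2])/d[2]
def tri(rs):
    A=sum(np.eye(3)-np.outer(d,d) for o,d in rs);b=sum((np.eye(3)-np.outer(d,d))@o for o,d in rs)
    return np.linalg.solve(A,b)
def snap(n,f):
    c=get_calibration(n);im=get_image(n)[:,:,::-1].copy();cv2.imwrite(f"pics/{f}.png",im)
    np.save(f"pics/{f}.npy",dict(mtx=c["mtx"],distortion=c["distortion"],world_from_camera=c["world_from_camera"]),allow_pickle=True)
    return c,im
def cal(f): return np.load(f"pics/{f}.npy",allow_pickle=True).item()
E
python3 - <<'E'
from h import *
c=get_calibration("top")
def P(n,ps,z):
    q=[plane(c,p,z) for p in ps];print(n,np.round(q,1)[:,:2].tolist(),"mean",np.round(np.mean(q,0),1))
    return q
q=P("bail",[(209.2,200.7),(257.5,192.5)],72);d=q[0]-q[1];print(np.hypot(*d[:2]),np.arctan2(-d[0],d[1]))
q=P("tray",[(340.5,227),(403,235.5),(406,190.5),(349,182)],49)
for a,b in((0,1),(3,2)): d=q[a]-q[b];print(np.hypot(*d[:2]),np.arctan2(-d[0],d[1]))
q=P("handle",[(142,217.5),(171.2,212)],38);d=q[0]-q[1];print(np.hypot(*d[:2]),np.arctan2(-d[0],d[1]))
P("cork",[(168,142)],0);P("drop",[(385,279)],0)
w=get_calibration("wrist");print(np.round(w["world_from_camera"],2),w["mtx"][0])
E
```

```text
bail [[511.2, 246.5], [531.5, 122.3]] mean [521.3 184.4  72. ]
125.86075054168445 0.16218397574587748
tray [[442.1, -93.7], [418.5, -257.2], [537.0, -270.9], [560.7, -119.9]] mean [ 489.6 -185.5   49. ]
165.21182567184707 -0.14363968000978775
152.82471483046294 -0.1556097321376603
handle [[471.3, 428.6], [485.4, 351.1]] mean [478.4 389.9  38. ]
78.75533693439927 0.180119070585557
cork [[685.2, 371.6]] mean [685.2 371.6   0. ]
drop [[302.6, -220.9]] mean [ 302.6 -220.9    0. ]
[[ 2.8000e-01  9.3000e-01  2.6000e-01  1.1447e+02]
 [ 9.6000e-01 -2.7000e-01 -8.0000e-02  6.4355e+02]
 [-0.0000e+00  2.7000e-01 -9.6000e-01  3.7382e+02]
 [ 0.0000e+00  0.0000e+00  0.0000e+00  1.0000e+00]] [336.18870376   0.         260.22215956]
```

```bash
python3 -m creep '[{"dx":0.086,"dy":-0.11,"rz":-0.018,"grip":-1},{"dx":0.172,"dy":-0.22,"rz":-0.036,"grip":-1},{"dx":0.258,"dy":-0.33,"rz":-0.054,"grip":-1},{"dx":0.344,"dy":-0.44,"rz":-0.072,"grip":-1},{"dx":0.43,"dy":-0.55,"rz":-0.0895,"grip":-1}]' && python3 -m creep '[{"dx":0.086,"dy":-0.11,"rz":-0.018,"grip":-1},{"dx":0.172,"dy":-0.22,"rz":-0.036,"grip":-1},{"dx":0.258,"dy":-0.33,"rz":-0.054,"grip":-1},{"dx":0.344,"dy":-0.44,"rz":-0.072,"grip":-1},{"dx":0.425,"dy":-0.55,"rz":-0.0895,"grip":-1}]'
python3 - <<'E'
from h import *
s=ctrl.read_state();print(s["eef_pos"],s["tool_rot"],s["clock"],s["qpos"])
snap("wrist","w1")
E
```

```text
[179.33155087 624.18710562 230.484752  ] [-3.13987014e+00  9.58815967e-06  2.86174969e+00] 0.1 [-1.35678084  0.62925342  0.03845309  1.51825734 -0.02701511  0.99632246
 -0.02001277]$[0]: bad value
```

```bash
python3 -m creep '[{"dx":0.086,"dy":-0.11,"dz":0,"rx":0,"ry":0,"rz":-0.018,"grip":-1},{"dx":0.172,"dy":-0.22,"dz":0,"rx":0,"ry":0,"rz":-0.036,"grip":-1},{"dx":0.258,"dy":-0.33,"dz":0,"rx":0,"ry":0,"rz":-0.054,"grip":-1},{"dx":0.344,"dy":-0.44,"dz":0,"rx":0,"ry":0,"rz":-0.072,"grip":-1},{"dx":0.43,"dy":-0.55,"dz":0,"rx":0,"ry":0,"rz":-0.0895,"grip":-1}]' && python3 -m creep '[{"dx":0.086,"dy":-0.11,"dz":0,"rx":0,"ry":0,"rz":-0.018,"grip":-1},{"dx":0.172,"dy":-0.22,"dz":0,"rx":0,"ry":0,"rz":-0.036,"grip":-1},{"dx":0.258,"dy":-0.33,"dz":0,"rx":0,"ry":0,"rz":-0.054,"grip":-1},{"dx":0.344,"dy":-0.44,"dz":0,"rx":0,"ry":0,"rz":-0.072,"grip":-1},{"dx":0.425,"dy":-0.55,"dz":0,"rx":0,"ry":0,"rz":-0.0895,"grip":-1}]'
python3 - <<'E'
from h import *
s=ctrl.read_state();print(s["eef_pos"],s["tool_rot"],s["clock"],s["qpos"])
E
```

```text
clock: 0.78
eef_pos: [352.3, 403.2, 231.3]
tool_rot: [3.142, -0.0, 2.296]
force: [1.4, 0.7, 0.7]
width: 85.3
gripper_force: 0.0
clock: 1.4
eef_pos: [522.4, 183.3, 231.3]
tool_rot: [3.142, -0.0, 1.734]
force: [0.6, 0.5, 0.8]
width: 85.5
gripper_force: 0.0
[522.40030396 183.29361962 231.25511044] [ 3.14150984e+00 -1.46864242e-04  1.73360071e+00] 1.4 [-0.63007626  0.51214531  0.3646093   1.79713764 -0.23007076  0.87390082
  0.00310675]
```

```bash
python3 -c '
from h import *
snap("wrist","w1")'
python3 -m creep '[{"dx":0.05,"dy":0,"dz":0,"rx":0,"ry":0,"rz":0,"grip":-1},{"dx":0.1,"dy":-0.05,"dz":0,"rx":0,"ry":0,"rz":0,"grip":-1},{"dx":0.1,"dy":-0.1,"dz":0,"rx":0,"ry":0,"rz":0,"grip":-1},{"dx":0.1,"dy":-0.1,"dz":0,"rx":0,"ry":0,"rz":0,"grip":-1},{"dx":0.1,"dy":-0.1,"dz":0,"rx":0,"ry":0,"rz":0,"grip":-1}]'
python3 -c '
from h import *
snap("wrist","w2")'
python3 -m creep '[{"dx":-0.02,"dy":-0.12,"dz":0,"rx":0,"ry":0,"rz":-0.01,"grip":-1},{"dx":-0.04,"dy":-0.25,"dz":0,"rx":0,"ry":0,"rz":-0.02,"grip":-1},{"dx":-0.06,"dy":-0.38,"dz":0,"rx":0,"ry":0,"rz":-0.03,"grip":-1},{"dx":-0.08,"dy":-0.52,"dz":0,"rx":0,"ry":0,"rz":-0.04,"grip":-1},{"dx":-0.1,"dy":-0.65,"dz":0,"rx":0,"ry":0,"rz":-0.05,"grip":-1}]'
python3 -m creep '[{"dx":-0.02,"dy":-0.08,"dz":0,"rx":0,"ry":0,"rz":0,"grip":-1},{"dx":-0.04,"dy":-0.16,"dz":0,"rx":0,"ry":0,"rz":0,"grip":-1},{"dx":-0.06,"dy":-0.2,"dz":0,"rx":0,"ry":0,"rz":0,"grip":-1},{"dx":-0.06,"dy":-0.2,"dz":0,"rx":0,"ry":0,"rz":0,"grip":-1},{"dx":-0.06,"dy":-0.2,"dz":0,"rx":0,"ry":0,"rz":0,"grip":-1}]'
python3 -c '
from h import *
snap("wrist","w3")'
python3 -m creep '[{"dx":-0.05,"dy":0,"dz":0,"rx":0,"ry":0,"rz":0,"grip":-1},{"dx":-0.1,"dy":-0.05,"dz":0,"rx":0,"ry":0,"rz":0,"grip":-1},{"dx":-0.15,"dy":-0.05,"dz":0,"rx":0,"ry":0,"rz":0,"grip":-1},{"dx":-0.15,"dy":-0.05,"dz":0,"rx":0,"ry":0,"rz":0,"grip":-1},{"dx":-0.15,"dy":-0.05,"dz":0,"rx":0,"ry":0,"rz":0,"grip":-1}]'
python3 -c '
from h import *
snap("wrist","w4")
w=[cv2.resize(cv2.imread(f"pics/w{i}.png"),(400,300)) for i in (1,2,3,4)]
cv2.imwrite("pics/w.png",np.vstack([np.hstack(w[:2]),np.hstack(w[2:])]))'
```

```text
clock: 2.08
eef_pos: [560.5, 145.7, 231.3]
tool_rot: [-3.141, -0.001, 1.738]
force: [0.6, 0.8, 0.4]
width: 85.7
gripper_force: 0.0
clock: 2.75
eef_pos: [521.3, -115.7, 231.6]
tool_rot: [3.141, -0.001, 1.423]
force: [1.8, -0.7, 0.3]
width: 85.7
gripper_force: 0.0
clock: 3.38
eef_pos: [498.1, -193.3, 231.2]
tool_rot: [3.142, -0.001, 1.425]
force: [0.3, 0.7, 0.5]
width: 85.1
gripper_force: 0.0
clock: 4.05
eef_pos: [439.0, -214.4, 231.4]
tool_rot: [3.14, -0.0, 1.425]
force: [0.7, 0.1, 0.2]
width: 85.1
gripper_force: 0.0
```

View pics/w.png

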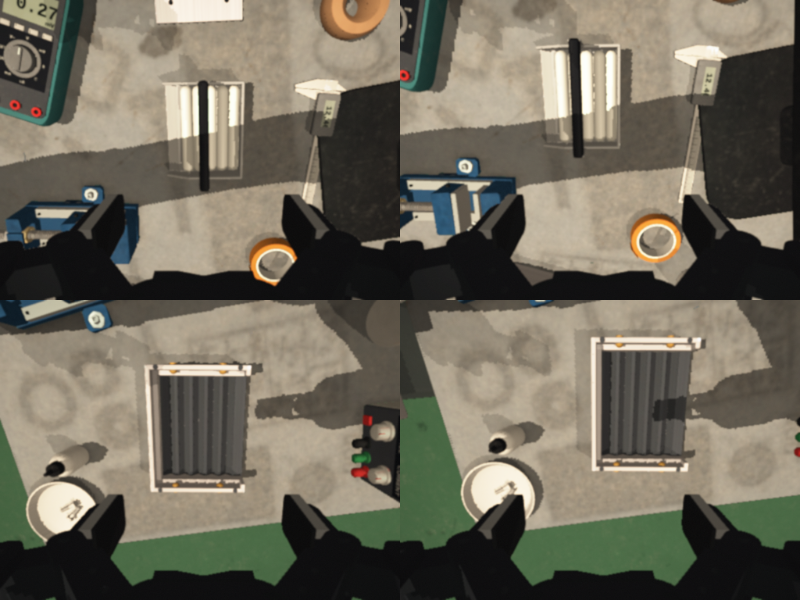

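Views w1 and w2 show the scoop with its black bail near (262,173) and (225,124) full-res, mouth at left (world -x) and all five rods in it. Views w3 and w4 show the tray, with its bright frame from about (190,85) to (325,245) in w3.

```bash
cat > m.py <<'E'
from h import *
def comp(mask,p):
    n,l=cv2.connectedComponents(mask.astype(np.uint8));y,x=np.nonzero(l);i=np.argmin((x-p[0])**2+(y-p[1])**2)
    return (l==l[y[i],x[i]]).astype(np.uint8)
def barends(f,p,th=45):
    im=cv2.imread(f"pics/{f}.png");m=comp(im.max(2)<th,p)
    c=max(cv2.findContours(m,0,2)[0],key=len);r=cv2.minAreaRect(c);b=cv2.boxPoints(r)
    b=b[np.argsort(b[:,1])];return (b[:2].mean(0),b[2:].mean(0)),r
def frame(f,p,th=170):
    im=cv2.imread(f"pics/{f}.png");m=comp(im.min(2)>th,p)
    c=max(cv2.findContours(m,0,2)[0],key=len)
    return m,cv2.approxPolyDP(cv2.convexHull(c),2.0,True)[:,0]
E
python3 - <<'E'
from m import *
E=[]
for f,p in(("w1",(262,173)),("w2",(225,124))):
    e,r=barends(f,p);print(f,np.round(e,1).tolist(),np.round(r[1],1));E.append((cal(f),e))
pts=[tri([ray(c,e[k]) for c,e in E]) for k in(0,1)];print(np.round(pts,1))
for c,e in E: print(np.round([plane(c,q,76) for q in e],1).tolist())
d=pts[0]-pts[1];print(np.hypot(*d[:2]),np.arctan2(-d[0],d[1]))
for f,p in(("w3",(192,160)),("w4",(245,120))):
  for th in(150,180):
    m,a=frame(f,p,th);print(f,th,m.sum(),a.tolist());
  print(np.round([plane(cal(f),q,49)[:2] for q in a],1).tolist())
E
```

```text
w1 [[260.0, 104.0], [261.20001220703125, 244.0]] [140.  12.]
w2 [[222.6999969482422, 49.900001525878906], [227.39999389648438, 200.10000610351562]] [150.4  14.2]
[[511.8 249.   71.4]
 [534.  122.2  77.6]]
[[511.8, 249.0, 76.0], [533.9, 121.3, 76.0]]
[[512.3, 248.4, 76.0], [534.0, 121.9, 76.0]]
128.67371770797047 0.17336407062231504
w3 150 1046 [[185, 83], [194, 83], [201, 245], [192, 244]]
w3 180 754 [[186, 84], [193, 85], [201, 242], [195, 245], [192, 238]]
[[443.3, -100.1], [449.5, -101.8], [426.9, -255.7], [420.0, -258.1], [418.5, -250.0]]
w4 150 1162 [[249, 47], [255, 48], [254, 218], [247, 219], [244, 48]]
w4 180 832 [[253, 48], [254, 216], [246, 218], [245, 48]]
[[449.8, -100.1], [426.9, -256.9], [418.5, -257.8], [442.7, -99.1]]
```

Run:
```python
from m import *
R=[]
for f,(x0,y0,x1,y1) in(("w3",(180,75,345,255)),("w4",(235,40,400,230))):
    im=cv2.imread(f"pics/{f}.png");m=np.zeros(im.shape[:2],bool);m[y0:y1,x0:x1]=(im.min(2)>168)[y0:y1,x0:x1]
    m=cv2.morphologyEx(m.astype(np.uint8),cv2.MORPH_CLOSE,np.ones((9,9)));
    n,l,st,_=cv2.connectedComponentsWithStats(m);i=1+np.argmax(st[1:,4]);m=l==i
    ys,xs=np.nonzero(m);print(f,st[i])
    rows=np.arange(ys.min()+15,ys.max()-15);L=np.array([(np.nonzero(m[y])[0][0]-.5,y) for y in rows if m[y].any()])
    cols=np.arange(xs.min()+15,xs.max()-25)
    T=np.array([(x,np.nonzero(m[:,x])[0][0]-.5) for x in cols if m[:,x].any()]);B=np.array([(x,np.nonzero(m[:,x])[0][-1]+.5) for x in cols if m[:,x].any()])
    def fit(P,v):
        for _ in range(3):
            k=np.polyfit(P[:,v],P[:,1-v],1);r=abs(np.polyval(k,P[:,v])-P[:,1-v]);P=P[r<=max(np.quantile(r,.85),.6)]
        print(len(P),r.mean());return k
    kl=fit(L,1);kt=fit(T,0);kb=fit(B,0)
    def X(k): # y=k0x+k1, x=kl0 y+kl1
        x=(kl[0]*k[1]+kl[1])/(1-kl[0]*k[0]);return np.array([x,k[0]*x+k[1]])
    R.append((cal(f),[X(kt),X(kb)]))
    R2=[(300 if f=="w3" else 355,)]
    pt=[np.array([R2[0][0],np.polyval(k,R2[0][0])]) for k in(kt,kb)]
    print(np.round(R[-1][1],1).tolist()); q=[plane(cal(f),p,49) for p in R[-1][1]]+[plane(cal(f),p,49) for p in pt]
    print(np.round(q,1)[:,:2].tolist())
    for a,b in((q[0],q[1]),): d=a-b;print("len",np.hypot(*d[:2]),"yaw",np.arctan2(-d[0],d[1]))
    for a,b in((q[2],q[0]),(q[3],q[1])): d=a-b;print("rail yaw",np.arctan2(d[1],d[0]))
    th=np.arctan2(-(q[0]-q[1])[0],(q[0]-q[1])[1]);o=(q[0]+q[1])/2;print("centre",o[:2]+63*np.array([np.cos(th),np.sin(th)]))
print(np.round([tri([ray(c,e[k]) for c,e in R]) for k in(0,1)],1))
```

```text
w3 [ 185   83  137  164 3817]
133 0.24724316785577435
81 0.20526255987383796
96 4.144832625267251e-14
[[184.3, 82.1], [192.3, 245.5]]
[[442.1, -98.2], [417.2, -258.3], [546.9, -114.3], [528.7, -274.7]]
len 162.0203445365491 yaw -0.1542546215480562
rail yaw -0.1524518205466856
rail yaw -0.14605720236787967
centre [ 491.87485683 -187.91777142]
w4 [ 244   48  142  172 4534]
141 0.29478920704954703
101 0.0
99 0.0
[[243.8, 47.5], [245.4, 218.5]]
[[441.7, -98.5], [417.8, -258.3], [539.9, -113.1], [528.8, -274.6]]
len 161.51773534578192 yaw -0.14888427483691355
rail yaw -0.1471801745296254
rail yaw -0.1459946612441226
centre [ 492.03624278 -187.75071718]
[[ 441.6  -98.1   46.6]
 [ 418.  -257.2   51.9]]
```

Tray centre is (492, -188) with yaw -0.150; corner length 162 and height 49 both check. The bail's middle is (523, 185.3) with top at about 75 and yaw +0.171. Now I go and grasp it.

```bash
python3 -m creep '[{"dx":0.03,"dy":0.15,"dz":0,"rx":0,"ry":0,"rz":0.01,"grip":-1},{"dx":0.06,"dy":0.3,"dz":0,"rx":0,"ry":0,"rz":0.02,"grip":-1},{"dx":0.1,"dy":0.45,"dz":0,"rx":0,"ry":0,"rz":0.03,"grip":-1},{"dx":0.13,"dy":0.6,"dz":0,"rx":0,"ry":0,"rz":0.04,"grip":-1},{"dx":0.16,"dy":0.75,"dz":0,"rx":0,"ry":0,"rz":0.05,"grip":-1}]' && python3 -m creep '[{"dx":0.025,"dy":0.12,"dz":-0.02,"rx":0,"ry":0,"rz":0,"grip":-1},{"dx":0.05,"dy":0.25,"dz":-0.05,"rx":0,"ry":0,"rz":0,"grip":-1},{"dx":0.05,"dy":0.25,"dz":-0.15,"rx":0,"ry":0,"rz":0,"grip":-1},{"dx":0.05,"dy":0.25,"dz":-0.25,"rx":0,"ry":0,"rz":0,"grip":-1},{"dx":0.05,"dy":0.25,"dz":-0.25,"rx":0,"ry":0,"rz":0,"grip":-1}]'
```

```text
clock: 4.72
eef_pos: [502.5, 87.8, 231.4]
tool_rot: [3.14, -0.0, 1.741]
force: [1.5, 0.2, 0.5]
width: 85.6
gripper_force: 0.0
clock: 5.35
eef_pos: [519.5, 185.1, 128.7]
tool_rot: [-3.136, 0.001, 1.738]
force: [-0.3, 0.4, 0.6]
width: 85.5
gripper_force: 0.0
```

```bash
python3 -m creep '[{"dx":0.005,"dy":0,"dz":-0.05,"rx":0,"ry":0,"rz":0,"grip":-1},{"dx":0.007,"dy":0,"dz":-0.1,"rx":0,"ry":0,"rz":0,"grip":-1},{"dx":0.007,"dy":0,"dz":-0.15,"rx":0,"ry":0,"rz":0,"grip":-1},{"dx":0.007,"dy":0,"dz":-0.2,"rx":0,"ry":0,"rz":0,"grip":-1},{"dx":0.007,"dy":0,"dz":-0.2,"rx":0,"ry":0,"rz":0,"grip":-1}]' && python3 -c '
from h import *
snap("wrist","w5")'
```

```text
clock: 5.98
eef_pos: [524.7, 185.2, 51.7]
tool_rot: [-3.142, -0.0, 1.737]
force: [0.6, 1.0, 0.1]
width: 85.6
gripper_force: 0.0
```

View pics/w5.png

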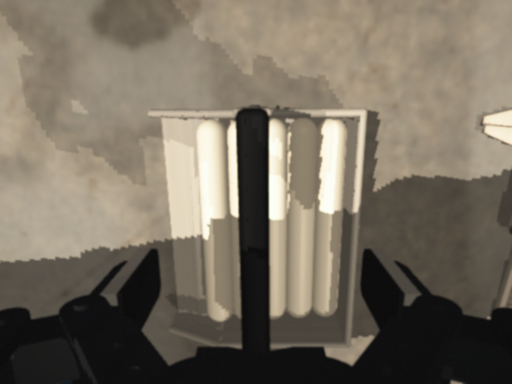

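The bail (column 254) sits about 2–3 mm left of the fingers' middle (261) and is square to them. I shift over and close.

```bash
python3 -m creep '[{"dx":-0.006,"dy":0,"dz":0,"rx":0,"ry":0,"rz":0,"grip":-1},{"dx":-0.006,"dy":0,"dz":0,"rx":0,"ry":0,"rz":0,"grip":0.0},{"dx":-0.006,"dy":0,"dz":0,"rx":0,"ry":0,"rz":0,"grip":0.5},{"dx":-0.006,"dy":0,"dz":0,"rx":0,"ry":0,"rz":0,"grip":1},{"dx":-0.006,"dy":0,"dz":0,"rx":0,"ry":0,"rz":0,"grip":1}]'; python3 -m creep '[{"dx":-0.006,"dy":0,"dz":0,"rx":0,"ry":0,"rz":0,"grip":1},{"dx":-0.006,"dy":0,"dz":0,"rx":0,"ry":0,"rz":0,"grip":1},{"dx":-0.006,"dy":0,"dz":0,"rx":0,"ry":0,"rz":0,"grip":1},{"dx":-0.006,"dy":0,"dz":0,"rx":0,"ry":0,"rz":0,"grip":1},{"dx":-0.006,"dy":0,"dz":0,"rx":0,"ry":0,"rz":0,"grip":1}]'
```

```text
clock: 6.65
eef_pos: [522.1, 184.8, 51.4]
tool_rot: [3.141, 0.0, 1.737]
force: [6.4, 0.9, -0.1]
width: 11.8
gripper_force: 4.9
clock: 7.28
eef_pos: [520.2, 184.8, 51.5]
tool_rot: [3.14, -0.0, 1.737]
force: [4.3, -0.4, 0.2]
width: 11.0
gripper_force: 58.8
```

```bash
python3 -m creep '[{"dx":0,"dy":0,"dz":0.02,"rx":-0.001,"ry":0.006,"rz":0,"grip":1},{"dx":0,"dy":0,"dz":0.06,"rx":-0.002,"ry":0.012,"rz":0,"grip":1},{"dx":0,"dy":0,"dz":0.12,"rx":-0.003,"ry":0.018,"rz":0,"grip":1},{"dx":0,"dy":0,"dz":0.18,"rx":-0.004,"ry":0.024,"rz":0,"grip":1},{"dx":0,"dy":0,"dz":0.2,"rx":-0.0047,"ry":0.0275,"rz":0,"grip":1}]' && python3 -c '
from h import *
print(ctrl.read_state()["force"])
snap("wrist","w6");c,im=snap("scene","s6")
a=cv2.resize(cv2.imread("pics/w6.png"),(400,300));b=cv2.resize(im[100:250,150:350],(400,300))
cv2.imwrite("pics/v6.png",np.hstack([a,b]))'
```

```text
clock: 7.9
eef_pos: [517.7, 184.7, 131.3]
tool_rot: [-2.962, 0.0, 1.737]
force: [1.2, 0.0, -6.1]
width: 11.2
gripper_force: 58.6
[ 1.20449304  0.00615394 -6.13032896]
```

View pics/v6.png

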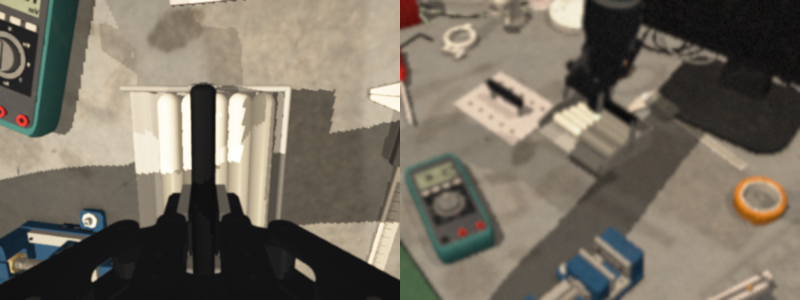

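The scoop is held level in roll with all five rods against its back wall (w6, bail upright at column 203). Now I carry it over the tray.

```bash
python3 -m creep '[{"dx":-0.002,"dy":-0.04,"dz":0.02,"rx":0,"ry":0,"rz":-0.002,"grip":1},{"dx":-0.008,"dy":-0.13,"dz":0.04,"rx":0,"ry":0,"rz":-0.007,"grip":1},{"dx":-0.014,"dy":-0.24,"dz":0.04,"rx":0,"ry":0,"rz":-0.013,"grip":1},{"dx":-0.02,"dy":-0.35,"dz":0.04,"rx":0,"ry":0,"rz":-0.019,"grip":1},{"dx":-0.027,"dy":-0.46,"dz":0.04,"rx":0,"ry":0,"rz":-0.025,"grip":1}]' && python3 -m creep '[{"dx":-0.006,"dy":-0.11,"dz":0,"rx":0,"ry":0,"rz":-0.006,"grip":1},{"dx":-0.012,"dy":-0.22,"dz":0,"rx":0,"ry":0,"rz":-0.012,"grip":1},{"dx":-0.018,"dy":-0.33,"dz":0,"rx":0,"ry":0,"rz":-0.018,"grip":1},{"dx":-0.024,"dy":-0.43,"dz":0,"rx":0,"ry":0,"rz":-0.023,"grip":1},{"dx":-0.027,"dy":-0.474,"dz":0,"rx":0,"ry":0,"rz":-0.0253,"grip":1}]'
```

```text
clock: 8.62
eef_pos: [506.7, -1.8, 147.1]
tool_rot: [-2.964, 0.001, 1.577]
force: [0.9, 0.7, -6.2]
width: 10.8
gripper_force: 58.7
clock: 9.25
eef_pos: [495.2, -192.8, 147.3]
tool_rot: [-2.964, 0.003, 1.415]
force: [0.1, 0.0, -6.5]
width: 10.9
gripper_force: 58.7
```

```bash
python3 -m creep '[{"dx":0.002,"dy":0,"dz":0,"rx":-0.001,"ry":-0.006,"rz":0,"grip":1},{"dx":0.002,"dy":0,"dz":-0.03,"rx":-0.002,"ry":-0.013,"rz":0,"grip":1},{"dx":0.002,"dy":0,"dz":-0.06,"rx":-0.003,"ry":-0.02,"rz":0,"grip":1},{"dx":0.002,"dy":0,"dz":-0.09,"rx":-0.004,"ry":-0.026,"rz":0,"grip":1},{"dx":0.002,"dy":0,"dz":-0.11,"rx":-0.0046,"ry":-0.0307,"rz":0,"grip":1}]' && python3 -c '
from h import *
s=ctrl.read_state();print(s["eef_pos"],s["tool_rot"],s["force"]);snap("wrist","w7");c,im=snap("scene","s7");c,t=snap("top","t7")
a=cv2.resize(cv2.imread("pics/w7.png"),(400,300));b=cv2.resize(im[200:350,250:450],(400,300));d=cv2.resize(t[150:270,310:470],(400,300))
cv2.imwrite("pics/v7.png",np.vstack([np.hstack([a,b]),np.hstack([d,d*0])]))
s=ctrl.read_state();print(s["eef_pos"],s["tool_rot"])'
```

```text
clock: 9.88
eef_pos: [496.5, -187.7, 102.5]
tool_rot: [3.125, -0.001, 1.421]
force: [-0.2, 0.5, -5.7]
width: 10.9
gripper_force: 58.7
[ 496.51569669 -187.71938567  102.49800844] [ 3.12468888e+00 -1.15504290e-03  1.42124061e+00] [-0.24451119  0.49930248 -5.74134834]
[ 496.69544712 -188.05648063  102.85221833] [ 3.12570542e+00 -1.08584897e-03  1.42071013e+00]
```

View pics/v7.png

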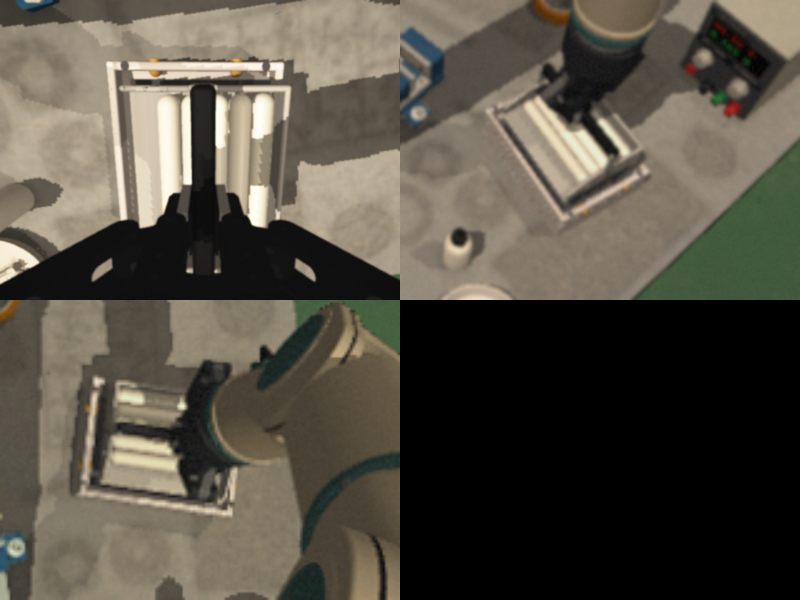

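The scoop is square within the tray's frame in both views and clear of both rails. I lower it in stages, watching the force.

```bash
python3 -m creep '[{"dx":0.001,"dy":-0.001,"dz":-0.015,"rx":0,"ry":0,"rz":0,"grip":1},{"dx":0.001,"dy":-0.001,"dz":-0.035,"rx":0,"ry":0,"rz":0,"grip":1},{"dx":0.001,"dy":-0.001,"dz":-0.055,"rx":0,"ry":0,"rz":0,"grip":1},{"dx":0.001,"dy":-0.001,"dz":-0.07,"rx":0,"ry":0,"rz":0,"grip":1},{"dx":0.001,"dy":-0.001,"dz":-0.078,"rx":0,"ry":0,"rz":0,"grip":1}]' && python3 -m creep '[{"dx":0,"dy":0,"dz":-0.001,"rx":0,"ry":0,"rz":0,"grip":1},{"dx":0,"dy":0,"dz":-0.002,"rx":0,"ry":0,"rz":0,"grip":1},{"dx":0,"dy":0,"dz":-0.003,"rx":0,"ry":0,"rz":0,"grip":1},{"dx":0,"dy":0,"dz":-0.004,"rx":0,"ry":0,"rz":0,"grip":1},{"dx":0,"dy":0,"dz":-0.004,"rx":0,"ry":0,"rz":0,"grip":1}]'
```

```text
clock: 10.65
eef_pos: [498.8, -189.2, 71.5]
tool_rot: [3.123, 0.0, 1.421]
force: [-0.1, 0.1, -6.2]
width: 11.2
gripper_force: 58.8
clock: 11.28
eef_pos: [499.1, -189.2, 70.6]
tool_rot: [3.122, 0.0, 1.421]
force: [-0.8, 0.8, -6.2]
width: 11.1
gripper_force: 58.8
```

```bash
python3 -m creep '[{"dx":-0.002,"dy":0,"dz":-0.001,"rx":0,"ry":0,"rz":0,"grip":1},{"dx":-0.004,"dy":0,"dz":-0.002,"rx":0,"ry":0,"rz":0,"grip":1},{"dx":-0.005,"dy":0,"dz":-0.003,"rx":0,"ry":0,"rz":0,"grip":1},{"dx":-0.005,"dy":0,"dz":-0.004,"rx":0,"ry":0,"rz":0,"grip":1},{"dx":-0.005,"dy":0,"dz":-0.005,"rx":0,"ry":0,"rz":0,"grip":1}]' && python3 -m creep '[{"dx":0,"dy":0,"dz":-0.001,"rx":0,"ry":0,"rz":0,"grip":1},{"dx":0,"dy":0,"dz":-0.002,"rx":0,"ry":0,"rz":0,"grip":1},{"dx":0,"dy":0,"dz":-0.003,"rx":0,"ry":0,"rz":0,"grip":1},{"dx":0,"dy":0,"dz":-0.003,"rx":0,"ry":0,"rz":0,"grip":1},{"dx":0,"dy":0,"dz":-0.003,"rx":0,"ry":0,"rz":0,"grip":1}]'
```

```text
clock: 11.9
eef_pos: [497.1, -189.2, 68.5]
tool_rot: [3.122, 0.0, 1.421]
force: [-0.9, 0.5, -6.1]
width: 10.9
gripper_force: 58.9
clock: 12.52
eef_pos: [497.1, -189.3, 67.3]
tool_rot: [3.122, 0.0, 1.421]
force: [-0.8, 0.3, -6.6]
width: 10.8
gripper_force: 58.9
```

```bash
python3 -m creep '[{"dx":0,"dy":0,"dz":-0.001,"rx":0,"ry":0,"rz":0,"grip":1},{"dx":0,"dy":0,"dz":-0.002,"rx":0,"ry":0,"rz":0,"grip":1},{"dx":0,"dy":0,"dz":-0.002,"rx":0,"ry":0,"rz":0,"grip":1},{"dx":0,"dy":0,"dz":-0.002,"rx":0,"ry":0,"rz":0,"grip":1},{"dx":0,"dy":0,"dz":-0.002,"rx":0,"ry":0,"rz":0,"grip":1}]' && python3 -m creep '[{"dx":0,"dy":0,"dz":-0.001,"rx":0,"ry":0,"rz":0,"grip":1},{"dx":0,"dy":0,"dz":-0.002,"rx":0,"ry":0,"rz":0,"grip":1},{"dx":0,"dy":0,"dz":-0.002,"rx":0,"ry":0,"rz":0,"grip":1},{"dx":0,"dy":0,"dz":-0.002,"rx":0,"ry":0,"rz":0,"grip":1},{"dx":0,"dy":0,"dz":-0.002,"rx":0,"ry":0,"rz":0,"grip":1}]'
```

```text
clock: 13.15
eef_pos: [497.2, -189.3, 66.8]
tool_rot: [3.121, 0.0, 1.421]
force: [-0.9, 0.3, -0.4]
width: 11.1
gripper_force: 59.7
clock: 13.78
eef_pos: [497.2, -189.3, 66.6]
tool_rot: [3.121, -0.0, 1.421]
force: [-2.6, 1.7, 7.5]
width: 11.2
gripper_force: 61.0
```

Contact came at TCP z ≈ 67 with about 6–14 N, held for more than 0.6 s. Now I lift about 1 mm and tip the scoop around its front edge.

```bash
python3 -m creep '[{"dx":0,"dy":0,"dz":0.003,"rx":0,"ry":0,"rz":0,"grip":1},{"dx":-0.003,"dy":0,"dz":0.006,"rx":-0.0005,"ry":-0.0034,"rz":0,"grip":1},{"dx":-0.006,"dy":0.001,"dz":0.009,"rx":-0.001,"ry":-0.0068,"rz":0,"grip":1},{"dx":-0.009,"dy":0.0015,"dz":0.0115,"rx":-0.0015,"ry":-0.0102,"rz":0,"grip":1},{"dx":-0.012,"dy":0.002,"dz":0.014,"rx":-0.002,"ry":-0.0136,"rz":0,"grip":1}]' && python3 -m creep '[{"dx":-0.003,"dy":0,"dz":0.0025,"rx":-0.0005,"ry":-0.0034,"rz":0,"grip":1},{"dx":-0.006,"dy":0.001,"dz":0.005,"rx":-0.001,"ry":-0.0068,"rz":0,"grip":1},{"dx":-0.009,"dy":0.0015,"dz":0.0075,"rx":-0.0015,"ry":-0.0102,"rz":0,"grip":1},{"dx":-0.012,"dy":0.002,"dz":0.01,"rx":-0.002,"ry":-0.0136,"rz":0,"grip":1},{"dx":-0.012,"dy":0.002,"dz":0.01,"rx":-0.002,"ry":-0.0136,"rz":0,"grip":1}]' && python3 -c '
from h import *
s=ctrl.read_state();print(s["eef_pos"],s["tool_rot"],s["force"]);snap("wrist","w8");c,im=snap("scene","s8")
a=cv2.resize(cv2.imread("pics/w8.png"),(400,300));b=cv2.resize(im[210:330,270:430],(400,300),interpolation=2)
cv2.imwrite("pics/v8.png",np.hstack([a,b]))'
```

```text
clock: 14.4
eef_pos: [491.9, -188.4, 71.3]
tool_rot: [3.034, -0.0, 1.421]
force: [0.6, -0.3, -6.3]
width: 10.7
gripper_force: 58.8
clock: 15.02
eef_pos: [487.0, -187.8, 75.4]
tool_rot: [2.949, 0.0, 1.42]
force: [0.9, 0.3, -5.7]
width: 11.1
gripper_force: 59.2
[ 487.00251455 -187.78374541   75.36276925] [2.94936190e+00 2.96601470e-04 1.41979273e+00] [ 0.88641945  0.33947046 -5.73565042]
```

View pics/v8.png

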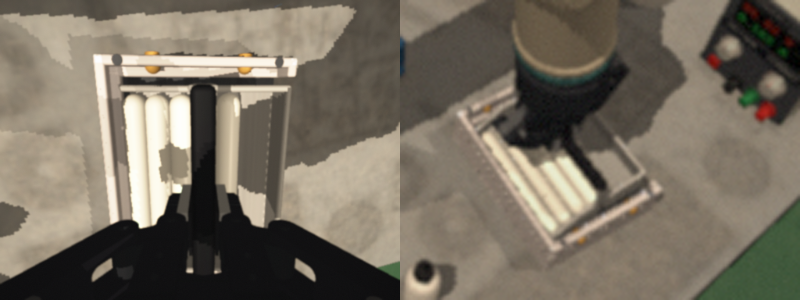

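All five rods lie side by side against the near wall (scene view). I draw back slowly, about 24 mm/s, with the tip roughly 0.8 mm above the lands.

```bash
python3 -m creep '[{"dx":0.0074,"dy":-0.0011,"dz":0.0015,"rx":0,"ry":0,"rz":0,"grip":1},{"dx":0.0148,"dy":-0.0022,"dz":0.0015,"rx":0,"ry":0,"rz":0,"grip":1},{"dx":0.0222,"dy":-0.0033,"dz":0.0015,"rx":0,"ry":0,"rz":0,"grip":1},{"dx":0.0296,"dy":-0.0044,"dz":0.0015,"rx":0,"ry":0,"rz":0,"grip":1},{"dx":0.037,"dy":-0.0056,"dz":0.0015,"rx":0,"ry":0,"rz":0,"grip":1}]' && python3 -m creep '[{"dx":0.0074,"dy":-0.0011,"dz":0,"rx":0,"ry":0,"rz":0,"grip":1},{"dx":0.0148,"dy":-0.0022,"dz":0,"rx":0,"ry":0,"rz":0,"grip":1},{"dx":0.0222,"dy":-0.0033,"dz":0,"rx":0,"ry":0,"rz":0,"grip":1},{"dx":0.0296,"dy":-0.0044,"dz":0,"rx":0,"ry":0,"rz":0,"grip":1},{"dx":0.037,"dy":-0.0056,"dz":0,"rx":0,"ry":0,"rz":0,"grip":1}]' && python3 -m creep '[{"dx":0.0074,"dy":-0.0011,"dz":0,"rx":0,"ry":0,"rz":0,"grip":1},{"dx":0.0148,"dy":-0.0022,"dz":0,"rx":0,"ry":0,"rz":0,"grip":1},{"dx":0.0222,"dy":-0.0033,"dz":0,"rx":0,"ry":0,"rz":0,"grip":1},{"dx":0.0296,"dy":-0.0044,"dz":0,"rx":0,"ry":0,"rz":0,"grip":1},{"dx":0.037,"dy":-0.0056,"dz":0,"rx":0,"ry":0,"rz":0,"grip":1}]' && python3 -c '
from h import *
snap("wrist","w9");snap("scene","s9")
a=cv2.resize(cv2.imread("pics/w9.png"),(400,300));b=cv2.resize(cv2.imread("pics/s9.png")[210:330,270:430],(400,300),interpolation=2)
cv2.imwrite("pics/v9.png",np.hstack([a,b]))'
```

```text
clock: 15.75
eef_pos: [501.3, -189.6, 75.6]
tool_rot: [2.951, -0.001, 1.421]
force: [-4.1, -0.3, -1.0]
width: 11.0
gripper_force: 60.1
clock: 16.38
eef_pos: [517.6, -192.2, 76.0]
tool_rot: [2.949, -0.0, 1.421]
force: [0.4, 0.8, -4.9]
width: 10.6
gripper_force: 59.4
clock: 17.0
eef_pos: [532.9, -194.5, 76.1]
tool_rot: [2.948, -0.0, 1.421]
force: [0.3, -0.2, -4.7]
width: 10.8
gripper_force: 59.5
```

View pics/v9.png

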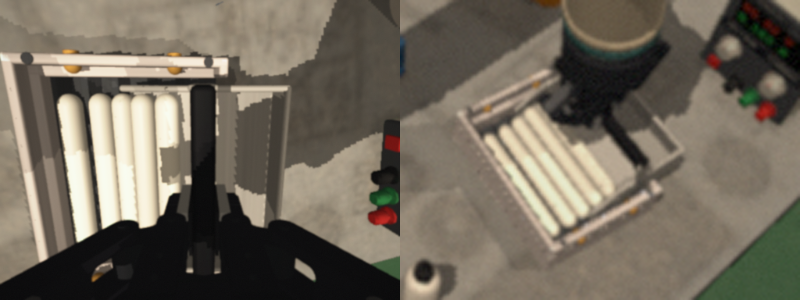

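Two rods are seated (columns 72 and 101, one groove pitch apart), and the rest queue behind them as planned. I continue drawing back.

```bash
for i in 1; do :; done; python3 -m creep '[{"dx":0.0074,"dy":-0.0011,"dz":0,"rx":0,"ry":0,"rz":0,"grip":1},{"dx":0.0148,"dy":-0.0022,"dz":0,"rx":0,"ry":0,"rz":0,"grip":1},{"dx":0.0222,"dy":-0.0033,"dz":0,"rx":0,"ry":0,"rz":0,"grip":1},{"dx":0.0296,"dy":-0.0044,"dz":0,"rx":0,"ry":0,"rz":0,"grip":1},{"dx":0.037,"dy":-0.0056,"dz":0,"rx":0,"ry":0,"rz":0,"grip":1}]' && python3 -m creep '[{"dx":0.0074,"dy":-0.0011,"dz":0,"rx":0,"ry":0,"rz":0,"grip":1},{"dx":0.0148,"dy":-0.0022,"dz":0,"rx":0,"ry":0,"rz":0,"grip":1},{"dx":0.0222,"dy":-0.0033,"dz":0,"rx":0,"ry":0,"rz":0,"grip":1},{"dx":0.0296,"dy":-0.0044,"dz":0,"rx":0,"ry":0,"rz":0,"grip":1},{"dx":0.037,"dy":-0.0056,"dz":0,"rx":0,"ry":0,"rz":0,"grip":1}]' && python3 -m creep '[{"dx":0.0074,"dy":-0.0011,"dz":0,"rx":0,"ry":0,"rz":0,"grip":1},{"dx":0.0148,"dy":-0.0022,"dz":0,"rx":0,"ry":0,"rz":0,"grip":1},{"dx":0.0222,"dy":-0.0033,"dz":0,"rx":0,"ry":0,"rz":0,"grip":1},{"dx":0.0296,"dy":-0.0044,"dz":0,"rx":0,"ry":0,"rz":0,"grip":1},{"dx":0.037,"dy":-0.0056,"dz":0,"rx":0,"ry":0,"rz":0,"grip":1}]' && python3 -m creep '[{"dx":0.0074,"dy":-0.0011,"dz":0,"rx":0,"ry":0,"rz":0,"grip":1},{"dx":0.0148,"dy":-0.0022,"dz":0,"rx":0,"ry":0,"rz":0,"grip":1},{"dx":0.0222,"dy":-0.0033,"dz":0,"rx":0,"ry":0,"rz":0,"grip":1},{"dx":0.0296,"dy":-0.0044,"dz":0,"rx":0,"ry":0,"rz":0,"grip":1},{"dx":0.037,"dy":-0.0056,"dz":0,"rx":0,"ry":0,"rz":0,"grip":1}]'
python3 -c '
from h import *
print(ctrl.read_state()["force"]);snap("wrist","w10")'
```

```text
clock: 17.73
eef_pos: [547.0, -196.8, 76.1]
tool_rot: [2.949, -0.0, 1.421]
force: [0.4, -0.3, -4.3]
width: 10.8
gripper_force: 59.5
clock: 18.35
eef_pos: [560.4, -198.6, 75.6]
tool_rot: [2.951, -0.001, 1.421]
force: [-4.2, 1.5, -0.1]
width: 10.8
gripper_force: 60.2
clock: 18.98
eef_pos: [576.6, -201.1, 75.9]
tool_rot: [2.949, -0.0, 1.421]
force: [0.2, -0.1, -2.8]
width: 10.5
gripper_force: 59.6
clock: 19.6
eef_pos: [591.5, -203.4, 76.1]
tool_rot: [2.949, -0.0, 1.421]
force: [-2.0, 0.5, 1.2]
width: 10.7
gripper_force: 60.1
[-2.00942404  0.45285976  1.2052458 ]
```

```bash
python3 -m creep '[{"dx":0.005,"dy":-0.001,"dz":0.015,"rx":0,"ry":0,"rz":0,"grip":1},{"dx":0.01,"dy":-0.002,"dz":0.05,"rx":0.0005,"ry":0.003,"rz":0,"grip":1},{"dx":0.015,"dy":-0.002,"dz":0.1,"rx":0.0015,"ry":0.01,"rz":0,"grip":1},{"dx":0.02,"dy":-0.003,"dz":0.16,"rx":0.003,"ry":0.02,"rz":0,"grip":1},{"dx":0.02,"dy":-0.003,"dz":0.2,"rx":0.0046,"ry":0.0302,"rz":0,"grip":1}]' && python3 -m creep '[{"dx":-0.01,"dy":0.04,"dz":0,"rx":0,"ry":0,"rz":0.002,"grip":1},{"dx":-0.03,"dy":0.14,"dz":0,"rx":0,"ry":0,"rz":0.007,"grip":1},{"dx":-0.05,"dy":0.25,"dz":0,"rx":0,"ry":0,"rz":0.013,"grip":1},{"dx":-0.075,"dy":0.37,"dz":0,"rx":0,"ry":0,"rz":0.019,"grip":1},{"dx":-0.098,"dy":0.486,"dz":0,"rx":0,"ry":0,"rz":0.025,"grip":1}]' && python3 -m creep '[{"dx":-0.024,"dy":0.12,"dz":0,"rx":0,"ry":0,"rz":0.006,"grip":1},{"dx":-0.05,"dy":0.24,"dz":0,"rx":0,"ry":0,"rz":0.012,"grip":1},{"dx":-0.075,"dy":0.37,"dz":0,"rx":0,"ry":0,"rz":0.019,"grip":1},{"dx":-0.098,"dy":0.486,"dz":0,"rx":0,"ry":0,"rz":0.0253,"grip":1},{"dx":-0.098,"dy":0.486,"dz":-0.02,"rx":0,"ry":0,"rz":0.0253,"grip":1}]'
python3 - <<'E'
from h import *
c,im=snap("top","t11")
# rods in the tray: brightness along tray x at rod-top height
T=np.array([492,-187.8]);R=lambda a:np.array([[np.cos(a),-np.sin(a)],[np.sin(a),np.cos(a)]]);W=np.linalg.inv(c["world_from_camera"])
g=im.min(2).astype(np.float32)
xs=np.arange(-52,60,2.)
for y in(-50,0,50):
    P=np.array([[*(T+R(-.15)@[x,y]),27] for x in xs]);q=P@W[:3,:3].T+W[:3,3]
    uv=cv2.projectPoints(q,np.zeros(3),np.zeros(3),c["mtx"],c["distortion"])[0].astype(np.float32)
    v=cv2.remap(g,uv[:,0,0][None],uv[:,0,1][None],1)[0];print(y,v.astype(int).tolist())
E
```

```text
clock: 20.27
eef_pos: [600.1, -204.6, 157.6]
tool_rot: [3.141, 0.001, 1.421]
force: [0.2, 0.6, -3.0]
width: 10.9
gripper_force: 59.7
clock: 20.9
eef_pos: [557.7, -7.0, 155.0]
tool_rot: [-3.141, -0.002, 1.58]
force: [0.6, 0.1, -3.1]
width: 10.8
gripper_force: 59.6
clock: 21.52
eef_pos: [517.5, 190.8, 146.8]
tool_rot: [-3.141, -0.005, 1.747]
force: [0.1, -0.4, -3.1]
width: 10.6
gripper_force: 59.7
-50 [73, 83, 123, 175, 191, 195, 188, 170, 132, 94, 76, 120, 160, 186, 196, 200, 190, 165, 124, 84, 84, 111, 156, 183, 196, 198, 190, 161, 122, 87, 72, 116, 159, 188, 194, 195, 188, 169, 124, 78, 67, 131, 166, 186, 196, 204, 190, 159, 116, 83, 74, 74, 73, 73, 73, 70]
0 [73, 63, 126, 171, 194, 197, 186, 166, 134, 92, 67, 101, 149, 182, 191, 194, 188, 173, 131, 88, 68, 125, 160, 183, 195, 201, 190, 164, 124, 86, 88, 117, 160, 182, 194, 196, 187, 164, 128, 83, 68, 113, 158, 184, 194, 197, 191, 171, 123, 86, 66, 71, 75, 76, 74, 65]
50 [83, 65, 105, 162, 199, 201, 193, 173, 137, 98, 89, 112, 154, 181, 196, 198, 187, 167, 136, 93, 68, 104, 153, 184, 193, 197, 191, 172, 129, 86, 63, 120, 158, 183, 199, 200, 188, 165, 130, 88, 88, 119, 161, 183, 196, 198, 187, 167, 138, 101, 78, 73, 75, 76, 80, 77]
```

Five rods lie evenly at 20 mm pitch along their whole length. Now I set the scoop down at its old spot.

```bash
python3 -m creep '[{"dx":0,"dy":0,"dz":-0.04,"rx":0,"ry":0,"rz":0,"grip":1},{"dx":0,"dy":0,"dz":-0.1,"rx":0,"ry":0,"rz":0,"grip":1},{"dx":0,"dy":0,"dz":-0.16,"rx":0,"ry":0,"rz":0,"grip":1},{"dx":0,"dy":0,"dz":-0.21,"rx":0,"ry":0,"rz":0,"grip":1},{"dx":0,"dy":0,"dz":-0.225,"rx":0,"ry":0,"rz":0,"grip":1}]' && python3 -m creep '[{"dx":0,"dy":0,"dz":-0.002,"rx":0,"ry":0,"rz":0,"grip":1},{"dx":0,"dy":0,"dz":-0.004,"rx":0,"ry":0,"rz":0,"grip":1},{"dx":0,"dy":0,"dz":-0.006,"rx":0,"ry":0,"rz":0,"grip":1},{"dx":0,"dy":0,"dz":-0.007,"rx":0,"ry":0,"rz":0,"grip":1},{"dx":0,"dy":0,"dz":-0.007,"rx":0,"ry":0,"rz":0,"grip":1}]'
```

```text
clock: 22.2
eef_pos: [519.6, 182.2, 56.2]
tool_rot: [-3.139, 0.001, 1.734]
force: [-0.1, -0.8, -2.7]
width: 11.1
gripper_force: 59.6
clock: 22.82
eef_pos: [520.7, 184.4, 55.3]
tool_rot: [3.141, -0.001, 1.737]
force: [0.6, -0.1, -4.1]
width: 10.8
gripper_force: 59.6
```

```bash
python3 -m creep '[{"dx":0,"dy":0,"dz":-0.002,"rx":0,"ry":0,"rz":0,"grip":1},{"dx":0,"dy":0,"dz":-0.004,"rx":0,"ry":0,"rz":0,"grip":1},{"dx":0,"dy":0,"dz":-0.006,"rx":0,"ry":0,"rz":0,"grip":1},{"dx":0,"dy":0,"dz":-0.008,"rx":0,"ry":0,"rz":0,"grip":1},{"dx":0,"dy":0,"dz":-0.008,"rx":0,"ry":0,"rz":0,"grip":1}]' && python3 -m creep '[{"dx":0,"dy":0,"dz":-0.001,"rx":0,"ry":0,"rz":0,"grip":1},{"dx":0,"dy":0,"dz":-0.002,"rx":0,"ry":0,"rz":0,"grip":1},{"dx":0,"dy":0,"dz":-0.003,"rx":0,"ry":0,"rz":0,"grip":1},{"dx":0,"dy":0,"dz":-0.003,"rx":0,"ry":0,"rz":0,"grip":1},{"dx":0,"dy":0,"dz":-0.003,"rx":0,"ry":0,"rz":0,"grip":1}]'
```

```text
clock: 23.45
eef_pos: [520.6, 184.2, 51.8]
tool_rot: [3.141, -0.001, 1.737]
force: [-0.4, -0.5, -3.6]
width: 11.2
gripper_force: 59.6
clock: 24.08
eef_pos: [520.7, 184.3, 51.5]
tool_rot: [3.141, -0.001, 1.737]
force: [-2.3, -0.0, 6.0]
width: 10.8
gripper_force: 61.0
```

```bash
python3 -m creep '[{"dx":0,"dy":0,"dz":0.001,"rx":0,"ry":0,"rz":0,"grip":0.4},{"dx":0,"dy":0,"dz":0.001,"rx":0,"ry":0,"rz":0,"grip":-0.2},{"dx":0,"dy":0,"dz":0.001,"rx":0,"ry":0,"rz":0,"grip":-1},{"dx":0,"dy":0,"dz":0.001,"rx":0,"ry":0,"rz":0,"grip":-1},{"dx":0,"dy":0,"dz":0.001,"rx":0,"ry":0,"rz":0,"grip":-1}]' && python3 -m creep '[{"dx":0,"dy":0,"dz":0.04,"rx":0,"ry":0,"rz":0,"grip":-1},{"dx":0,"dy":0,"dz":0.12,"rx":0,"ry":0,"rz":0,"grip":-1},{"dx":0,"dy":0,"dz":0.24,"rx":0,"ry":0,"rz":0,"grip":-1},{"dx":0,"dy":0,"dz":0.36,"rx":0,"ry":0,"rz":0,"grip":-1},{"dx":0,"dy":0,"dz":0.4,"rx":0,"ry":0,"rz":0,"grip":-1}]' && python3 -m creep '[{"dx":-0.03,"dy":0.14,"dz":0,"rx":0,"ry":0,"rz":0,"grip":-1},{"dx":-0.06,"dy":0.28,"dz":0,"rx":0,"ry":0,"rz":0,"grip":-1},{"dx":-0.09,"dy":0.42,"dz":0,"rx":0,"ry":0,"rz":0,"grip":-1},{"dx":-0.107,"dy":0.5,"dz":0,"rx":0,"ry":0,"rz":0,"grip":-1},{"dx":-0.107,"dy":0.5,"dz":0,"rx":0,"ry":0,"rz":0,"grip":-1}]' && python3 -c '
from h import *
snap("wrist","w12")' && python3 -m creep '[{"dx":0.05,"dy":-0.05,"dz":0,"rx":0,"ry":0,"rz":0,"grip":-1},{"dx":0.1,"dy":-0.1,"dz":0,"rx":0,"ry":0,"rz":0,"grip":-1},{"dx":0.1,"dy":-0.1,"dz":0,"rx":0,"ry":0,"rz":0,"grip":-1},{"dx":0.1,"dy":-0.1,"dz":0,"rx":0,"ry":0,"rz":0,"grip":-1},{"dx":0.1,"dy":-0.1,"dz":0,"rx":0,"ry":0,"rz":0,"grip":-1}]'
python3 - <<'E'
from m import *
snap("wrist","w13")
W0=None;E=[]
for f in("w12","w13"):
    c=cal(f);W=np.linalg.inv(c["world_from_camera"]);q=W[:3,:3]@[478,390,42]+W[:3,3]
    p=cv2.projectPoints(q[None],np.zeros(3),np.zeros(3),c["mtx"],c["distortion"])[0].ravel();print(f,p)
    e,r=barends(f,p,50);print(np.round(e,1).tolist(),np.round(r[1],1));E.append((c,e))
    print(np.round([plane(c,q,42) for q in e],1).tolist())
pts=[tri([ray(c,e[k]) for c,e in E]) for k in(0,1)];d=pts[0]-pts[1]
print(np.round(pts,1),np.mean(pts,0),np.hypot(*d[:2]),np.arctan2(-d[0],d[1]))
cv2.imwrite("pics/v12.png",np.hstack([cv2.resize(cv2.imread(f"pics/{f}.png"),(400,300)) for f in("w12","w13")]))
E
```

```text
clock: 24.7
eef_pos: [520.7, 184.2, 51.1]
tool_rot: [3.141, -0.001, 1.737]
force: [-0.6, -0.0, -0.1]
width: 85.4
gripper_force: 0.0
clock: 25.32
eef_pos: [522.2, 184.2, 214.9]
tool_rot: [3.136, -0.002, 1.737]
force: [0.3, 0.4, -0.8]
width: 85.6
gripper_force: 0.0
clock: 25.95
eef_pos: [475.7, 387.7, 210.2]
tool_rot: [-3.14, -0.001, 1.743]
force: [-0.4, -0.5, 0.4]
width: 85.3
gripper_force: 0.0
clock: 26.62
eef_pos: [517.0, 344.9, 210.9]
tool_rot: [-3.141, -0.001, 1.738]
force: [0.7, 0.5, -0.5]
width: 85.1
gripper_force: 0.0
w12 [262.83948713 175.1419185 ]
[[264.3999938964844, 130.0], [266.1000061035156, 212.10000610351562]] [82.1 12.9]
[[472.1, 431.6, 42.0], [487.5, 354.4, 42.0]]
w13 [225.69053342 121.8944806 ]
[[226.5, 73.80000305175781], [232.1999969482422, 163.0]] [89.4 13.6]
[[473.0, 430.7, 42.0], [489.3, 353.7, 42.0]]
[[472.3 431.1  35.2]
 [488.5 351.7  32.7]] [480.36492332 391.40789348  33.93748482] 81.08788206266765 0.2011904741303698
```

```bash
python3 -m creep '[{"dx":-0.05,"dy":0.06,"dz":-0.03,"rx":0,"ry":0,"rz":0.003,"grip":-1},{"dx":-0.091,"dy":0.119,"dz":-0.1,"rx":0,"ry":0,"rz":0.0053,"grip":-1},{"dx":-0.091,"dy":0.119,"dz":-0.2,"rx":0,"ry":0,"rz":0.0053,"grip":-1},{"dx":-0.091,"dy":0.119,"dz":-0.275,"rx":0,"ry":0,"rz":0.0053,"grip":-1},{"dx":-0.091,"dy":0.119,"dz":-0.275,"rx":0,"ry":0,"rz":0.0053,"grip":-1}]'
python3 - <<'E'
from m import *
s=ctrl.read_state();print(s["eef_pos"],s["tool_rot"])
snap("wrist","w14")
E=[]
for f in("w12","w13","w14"):
    c=cal(f);W=np.linalg.inv(c["world_from_camera"]);q=W[:3,:3]@[480.5,392.6,42]+W[:3,3]
    p=cv2.projectPoints(q[None],np.zeros(3),np.zeros(3),c["mtx"],c["distortion"])[0].ravel()
    e,r=barends(f,p,50);print(f,np.round(e,1).tolist(),np.round(r[1],1))
    E.append((c,e));q=np.array([plane(c,q,42) for q in e]);d=q[0]-q[1]
    print(np.round(q,1).tolist(),np.round(q.mean(0),1),np.hypot(*d[:2]),np.arctan2(-d[0],d[1]))
pts=[tri([ray(c,e[k]) for c,e in E]) for k in(0,1)];print(np.round(pts,1))
E
```

```text
clock: 27.3
eef_pos: [479.3, 391.6, 99.0]
tool_rot: [-3.138, 0.001, 1.771]
force: [0.7, -0.0, 0.5]
width: 85.4
gripper_force: 0.0
[479.34908706 391.61977699  99.02970695] [-3.13769309e+00  1.25973504e-03  1.77130389e+00]
w12 [[264.3999938964844, 130.0], [266.1000061035156, 212.10000610351562]] [82.1 12.9]
[[472.1, 431.6, 42.0], [487.5, 354.4, 42.0]] [479.8 393.   42. ] 78.75481985072541 0.19694349414140538
w13 [[226.5, 73.80000305175781], [232.1999969482422, 163.0]] [89.4 13.6]
[[473.0, 430.7, 42.0], [489.3, 353.7, 42.0]] [481.1 392.2  42. ] 78.73178895136606 0.2080832985205169
w14 [[261.79998779296875, 148.0], [260.6000061035156, 269.1000061035156]] [ 20.6 121.1]
[[472.0, 432.8, 42.0], [487.2, 354.6, 42.0]] [479.6 393.7  42. ] 79.58275208721298 0.19218944637127863
[[472.2 431.3  33.1]
 [488.2 352.5  36.9]]
```

```bash
python3 -m creep '[{"dx":0,"dy":0,"dz":-0.05,"rx":0,"ry":0,"rz":0,"grip":-1},{"dx":0,"dy":0,"dz":-0.1,"rx":0,"ry":0,"rz":0,"grip":-1},{"dx":0,"dy":0,"dz":-0.15,"rx":0,"ry":0,"rz":0,"grip":-1},{"dx":0,"dy":0,"dz":-0.2,"rx":0,"ry":0,"rz":0,"grip":-1},{"dx":0,"dy":0,"dz":-0.205,"rx":0,"ry":0,"rz":0,"grip":-1}]' && python3 -m creep '[{"dx":0,"dy":0,"dz":0,"rx":0,"ry":0,"rz":0,"grip":0},{"dx":0,"dy":0,"dz":0,"rx":0,"ry":0,"rz":0,"grip":0.5},{"dx":0,"dy":0,"dz":0,"rx":0,"ry":0,"rz":0,"grip":1},{"dx":0,"dy":0,"dz":0,"rx":0,"ry":0,"rz":0,"grip":1},{"dx":0,"dy":0,"dz":0,"rx":0,"ry":0,"rz":0,"grip":1}]' && python3 -m creep '[{"dx":0,"dy":0,"dz":0,"rx":0,"ry":0,"rz":0,"grip":1},{"dx":0,"dy":0,"dz":0,"rx":0,"ry":0,"rz":0,"grip":1},{"dx":0,"dy":0,"dz":0,"rx":0,"ry":0,"rz":0,"grip":1},{"dx":0,"dy":0,"dz":0.01,"rx":0,"ry":0,"rz":0,"grip":1},{"dx":0,"dy":0,"dz":0.02,"rx":0,"ry":0,"rz":0,"grip":1}]'
```

```text
clock: 27.98
eef_pos: [480.4, 391.1, 17.0]
tool_rot: [-3.139, 0.001, 1.77]
force: [-0.0, 0.9, 0.2]
width: 85.5
gripper_force: 0.0
clock: 28.6
eef_pos: [481.6, 392.1, 19.7]
tool_rot: [3.141, -0.001, 1.77]
force: [-1.0, 0.3, 6.5]
width: 12.8
gripper_force: 60.5
clock: 29.22
eef_pos: [481.1, 391.6, 26.8]
tool_rot: [-3.141, -0.0, 1.77]
force: [0.2, -0.6, -2.4]
width: 12.9
gripper_force: 59.4
```

```bash
python3 -m creep '[{"dx":0,"dy":0,"dz":0.05,"rx":0,"ry":0,"rz":0,"grip":1},{"dx":0,"dy":0,"dz":0.13,"rx":0,"ry":0,"rz":0,"grip":1},{"dx":0,"dy":0,"dz":0.22,"rx":0,"ry":0,"rz":0,"grip":1},{"dx":0,"dy":0,"dz":0.3,"rx":0,"ry":0,"rz":0,"grip":1},{"dx":0,"dy":0,"dz":0.333,"rx":0,"ry":0,"rz":0,"grip":1}]' && python3 -m creep '[{"dx":0.001,"dy":-0.04,"dz":0,"rx":0,"ry":0,"rz":-0.0015,"grip":1},{"dx":0.002,"dy":-0.13,"dz":0,"rx":0,"ry":0,"rz":-0.005,"grip":1},{"dx":0.004,"dy":-0.24,"dz":0,"rx":0,"ry":0,"rz":-0.009,"grip":1},{"dx":0.006,"dy":-0.36,"dz":0,"rx":0,"ry":0,"rz":-0.0135,"grip":1},{"dx":0.009,"dy":-0.483,"dz":0,"rx":0,"ry":0,"rz":-0.0185,"grip":1}]' && python3 -m creep '[{"dx":0.002,"dy":-0.1,"dz":0,"rx":0,"ry":0,"rz":-0.004,"grip":1},{"dx":0.004,"dy":-0.2,"dz":0,"rx":0,"ry":0,"rz":-0.008,"grip":1},{"dx":0.006,"dy":-0.3,"dz":0,"rx":0,"ry":0,"rz":-0.012,"grip":1},{"dx":0.008,"dy":-0.4,"dz":0,"rx":0,"ry":0,"rz":-0.015,"grip":1},{"dx":0.009,"dy":-0.483,"dz":0,"rx":0,"ry":0,"rz":-0.0185,"grip":1}]' && python3 -m creep '[{"dx":0.002,"dy":-0.1,"dz":0,"rx":0,"ry":0,"rz":-0.004,"grip":1},{"dx":0.004,"dy":-0.22,"dz":0,"rx":0,"ry":0,"rz":-0.008,"grip":1},{"dx":0.006,"dy":-0.34,"dz":0,"rx":0,"ry":0,"rz":-0.013,"grip":1},{"dx":0.008,"dy":-0.44,"dz":0,"rx":0,"ry":0,"rz":-0.017,"grip":1},{"dx":0.009,"dy":-0.483,"dz":0,"rx":0,"ry":0,"rz":-0.0185,"grip":1}]' && python3 -m creep '[{"dx":0,"dy":0,"dz":-0.02,"rx":0,"ry":0,"rz":0,"grip":1},{"dx":0,"dy":0,"dz":-0.06,"rx":0,"ry":0,"rz":0,"grip":1},{"dx":0,"dy":0,"dz":-0.1,"rx":0,"ry":0,"rz":0,"grip":1},{"dx":0,"dy":0,"dz":-0.12,"rx":0,"ry":0,"rz":0,"grip":1},{"dx":0,"dy":0,"dz":-0.12,"rx":0,"ry":0,"rz":0,"grip":1}]' && python3 -c '
from h import *
s=ctrl.read_state();print(s["eef_pos"],s["tool_rot"],s["force"]);snap("wrist","w15");snap("scene","s15");snap("top","t15")'
```

```text
clock: 29.85
eef_pos: [482.6, 392.2, 163.2]
tool_rot: [3.137, -0.002, 1.77]
force: [0.2, -0.5, -3.2]
width: 13.0
gripper_force: 59.5
clock: 30.48
eef_pos: [483.6, 195.7, 159.1]
tool_rot: [-3.14, 0.001, 1.652]
force: [1.2, 1.6, -3.0]
width: 12.8
gripper_force: 59.4
clock: 31.1
eef_pos: [486.7, 2.8, 159.3]
tool_rot: [-3.139, 0.001, 1.535]
force: [-0.0, 0.9, -2.4]
width: 12.9
gripper_force: 59.4
clock: 31.72
eef_pos: [490.1, -190.8, 159.5]
tool_rot: [-3.14, 0.001, 1.416]
force: [-0.5, 1.0, -3.1]
width: 12.9
gripper_force: 59.4
clock: 32.35
eef_pos: [491.9, -187.1, 111.5]
tool_rot: [-3.141, -0.001, 1.422]
force: [-0.4, 0.4, -2.5]
width: 12.7
gripper_force: 59.3
[ 491.86200122 -187.10169509  111.46100766] [-3.14050652e+00 -9.73331274e-04  1.42213656e+00] [-0.43050541  0.40150498 -2.47242896]
```

```bash
python3 -c '
import cv2,numpy as np
w=cv2.imread("pics/w15.png");s=cv2.imread("pics/s15.png")
a=cv2.resize(w[30:260,80:420],(800,541),interpolation=cv2.INTER_CUBIC);cv2.imwrite("pics/v15.png",a)'
```

```text
(no output)
```

View pics/v15.png

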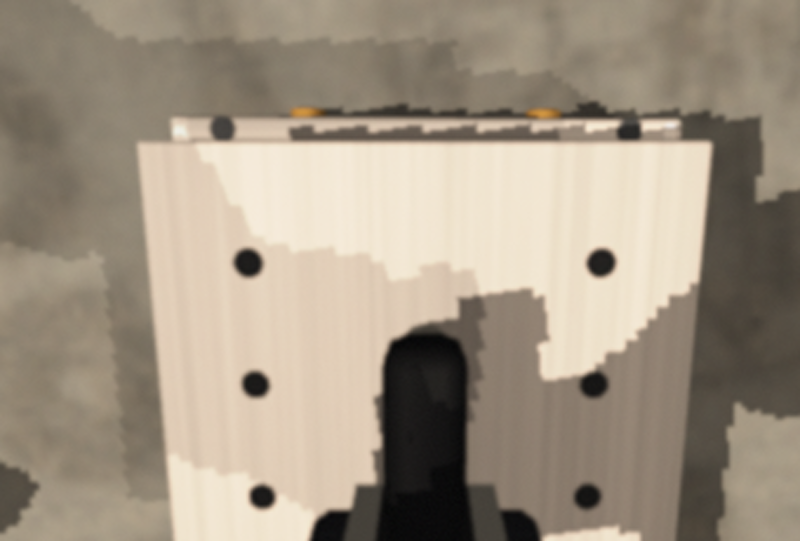

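Plate's far corners are at full-res px (138.6,90.3) and (382.6,90.3); the tray's far rail corners are at (153.1,80.1) and (369.8,80.1). I compare them in world coordinates.

Run:
```python
from h import *
c=cal("w15");R=np.array([[np.cos(-.15),-np.sin(-.15)],[np.sin(-.15),np.cos(-.15)]]);T=np.array([492,-187.8])
for n,ps,z in(("plate",[(138.6,90.3),(382.6,90.3)],96.5),("plate",[(138.6,90.3),(382.6,90.3)],95.5),("rail",[(153.1,80.1),(369.8,80.1)],49)):
    q=np.array([plane(c,p,z)[:2] for p in ps]);d=q[1]-q[0]
    print(n,z,"tray frame",np.round((q-T)@R,1).tolist(),"mid",np.round((q.mean(0)-T)@R,1),"len",np.hypot(*d),"yaw",np.arctan2(d[1],d[0]))
s=ctrl.read_state();print((s["eef_pos"][:2]-T)@R)
```

```text
plate 96.5 tray frame [[-54.6, 73.7], [54.6, 73.9]] mid [ 0.  73.8] len 109.2431629404863 yaw -0.1485281842777948
plate 95.5 tray frame [[-55.0, 73.7], [55.0, 73.9]] mid [ 0.  73.8] len 109.93298894735443 yaw -0.1485281842777948
rail 49 tray frame [[-62.1, 80.9], [63.1, 81.1]] mid [ 0.5 81. ] len 125.17472987833185 yaw -0.1485659232908176
[ 0.60505041 -0.02916325]
```

The plate is within 1 mm of the tray's middle and parallel to it. I lower it into the recess.

```bash
python3 -m creep '[{"dx":0,"dy":0,"dz":-0.03,"rx":0,"ry":0,"rz":0,"grip":1},{"dx":0,"dy":0,"dz":-0.06,"rx":0,"ry":0,"rz":0,"grip":1},{"dx":0,"dy":0,"dz":-0.08,"rx":0,"ry":0,"rz":0,"grip":1},{"dx":0,"dy":0,"dz":-0.09,"rx":0,"ry":0,"rz":0,"grip":1},{"dx":0,"dy":0,"dz":-0.09,"rx":0,"ry":0,"rz":0,"grip":1}]' && python3 -m creep '[{"dx":0,"dy":0,"dz":-0.004,"rx":0,"ry":0,"rz":0,"grip":1},{"dx":0,"dy":0,"dz":-0.008,"rx":0,"ry":0,"rz":0,"grip":1},{"dx":0,"dy":0,"dz":-0.012,"rx":0,"ry":0,"rz":0,"grip":1},{"dx":0,"dy":0,"dz":-0.016,"rx":0,"ry":0,"rz":0,"grip":1},{"dx":0,"dy":0,"dz":-0.018,"rx":0,"ry":0,"rz":0,"grip":1}]'  && python3 -m creep '[{"dx":0,"dy":0,"dz":-0.002,"rx":0,"ry":0,"rz":0,"grip":1},{"dx":0,"dy":0,"dz":-0.004,"rx":0,"ry":0,"rz":0,"grip":1},{"dx":0,"dy":0,"dz":-0.006,"rx":0,"ry":0,"rz":0,"grip":1},{"dx":0,"dy":0,"dz":-0.007,"rx":0,"ry":0,"rz":0,"grip":1},{"dx":0,"dy":0,"dz":-0.007,"rx":0,"ry":0,"rz":0,"grip":1}]'
```

```text
clock: 33.12
eef_pos: [492.1, -187.8, 76.0]
tool_rot: [3.142, -0.001, 1.421]
force: [0.3, -0.2, -2.9]
width: 12.6
gripper_force: 59.4
clock: 33.75
eef_pos: [492.3, -187.7, 69.0]
tool_rot: [3.141, -0.001, 1.422]
force: [0.5, 0.7, -3.1]
width: 12.8
gripper_force: 59.4
clock: 34.38
eef_pos: [492.3, -187.7, 66.3]
tool_rot: [3.141, -0.001, 1.421]
force: [-0.2, -0.4, -2.9]
width: 13.0
gripper_force: 59.4
```

```bash
python3 -m creep '[{"dx":0,"dy":0,"dz":-0.001,"rx":0,"ry":0,"rz":0,"grip":1},{"dx":0,"dy":0,"dz":-0.002,"rx":0,"ry":0,"rz":0,"grip":1},{"dx":0,"dy":0,"dz":-0.003,"rx":0,"ry":0,"rz":0,"grip":1},{"dx":0,"dy":0,"dz":-0.004,"rx":0,"ry":0,"rz":0,"grip":1},{"dx":0,"dy":0,"dz":-0.005,"rx":0,"ry":0,"rz":0,"grip":1}]' && python3 -m creep '[{"dx":0,"dy":0,"dz":-0.001,"rx":0,"ry":0,"rz":0,"grip":1},{"dx":0,"dy":0,"dz":-0.002,"rx":0,"ry":0,"rz":0,"grip":1},{"dx":0,"dy":0,"dz":-0.003,"rx":0,"ry":0,"rz":0,"grip":1},{"dx":0,"dy":0,"dz":-0.004,"rx":0,"ry":0,"rz":0,"grip":1},{"dx":0,"dy":0,"dz":-0.004,"rx":0,"ry":0,"rz":0,"grip":1}]'
```

```text
clock: 35.0
eef_pos: [492.3, -187.7, 64.3]
tool_rot: [3.141, -0.001, 1.422]
force: [0.6, 0.5, -3.2]
width: 12.6
gripper_force: 59.4
clock: 35.62
eef_pos: [492.5, -188.0, 63.0]
tool_rot: [3.14, -0.0, 1.421]
force: [-2.1, -0.4, 3.7]
width: 13.0
gripper_force: 60.2
```

Contact with the plungers at about 63.3, as expected. I press on gradually.

```bash
python3 -m creep '[{"dx":0,"dy":0,"dz":-0.001,"rx":0,"ry":0,"rz":0,"grip":1},{"dx":0,"dy":0,"dz":-0.002,"rx":0,"ry":0,"rz":0,"grip":1},{"dx":0,"dy":0,"dz":-0.003,"rx":0,"ry":0,"rz":0,"grip":1},{"dx":0,"dy":0,"dz":-0.004,"rx":0,"ry":0,"rz":0,"grip":1},{"dx":0,"dy":0,"dz":-0.005,"rx":0,"ry":0,"rz":0,"grip":1}]' && python3 -m creep '[{"dx":0,"dy":0,"dz":-0.001,"rx":0,"ry":0,"rz":0,"grip":1},{"dx":0,"dy":0,"dz":-0.002,"rx":0,"ry":0,"rz":0,"grip":1},{"dx":0,"dy":0,"dz":-0.003,"rx":0,"ry":0,"rz":0,"grip":1},{"dx":0,"dy":0,"dz":-0.004,"rx":0,"ry":0,"rz":0,"grip":1},{"dx":0,"dy":0,"dz":-0.004,"rx":0,"ry":0,"rz":0,"grip":1}]'
```

```text
clock: 36.25
eef_pos: [492.1, -187.6, 60.5]
tool_rot: [3.142, -0.001, 1.422]
force: [0.1, -0.6, -0.2]
width: 12.6
gripper_force: 59.8
clock: 36.88
eef_pos: [492.2, -187.7, 59.0]
tool_rot: [3.141, -0.001, 1.422]
force: [0.0, 0.4, -2.5]
width: 13.1
gripper_force: 59.5
```

```bash
python3 -m creep '[{"dx":0,"dy":0,"dz":-0.002,"rx":0,"ry":0,"rz":0,"grip":1},{"dx":0,"dy":0,"dz":-0.004,"rx":0,"ry":0,"rz":0,"grip":1},{"dx":0,"dy":0,"dz":-0.006,"rx":0,"ry":0,"rz":0,"grip":1},{"dx":0,"dy":0,"dz":-0.008,"rx":0,"ry":0,"rz":0,"grip":1},{"dx":0,"dy":0,"dz":-0.01,"rx":0,"ry":0,"rz":0,"grip":1}]' && python3 -m creep '[{"dx":0,"dy":0,"dz":-0.001,"rx":0,"ry":0,"rz":0,"grip":1},{"dx":0,"dy":0,"dz":-0.002,"rx":0,"ry":0,"rz":0,"grip":1},{"dx":0,"dy":0,"dz":-0.003,"rx":0,"ry":0,"rz":0,"grip":1},{"dx":0,"dy":0,"dz":-0.004,"rx":0,"ry":0,"rz":0,"grip":1},{"dx":0,"dy":0,"dz":-0.005,"rx":0,"ry":0,"rz":0,"grip":1}]'
```

```text
clock: 37.5
eef_pos: [492.1, -187.6, 54.9]
tool_rot: [3.141, -0.001, 1.422]
force: [-0.1, -0.6, -3.8]
width: 12.8
gripper_force: 59.2
clock: 38.12
eef_pos: [492.2, -187.6, 52.9]
tool_rot: [3.141, -0.001, 1.422]
force: [0.3, -0.8, -6.9]
width: 12.8
gripper_force: 58.9
```

```bash
python3 -m creep '[{"dx":0,"dy":0,"dz":-0.001,"rx":0,"ry":0,"rz":0,"grip":1},{"dx":0,"dy":0,"dz":-0.002,"rx":0,"ry":0,"rz":0,"grip":1},{"dx":0,"dy":0,"dz":-0.003,"rx":0,"ry":0,"rz":0,"grip":1},{"dx":0,"dy":0,"dz":-0.003,"rx":0,"ry":0,"rz":0,"grip":1},{"dx":0,"dy":0,"dz":-0.003,"rx":0,"ry":0,"rz":0,"grip":1}]' && python3 -m creep '[{"dx":0,"dy":0,"dz":-0.001,"rx":0,"ry":0,"rz":0,"grip":1},{"dx":0,"dy":0,"dz":-0.002,"rx":0,"ry":0,"rz":0,"grip":1},{"dx":0,"dy":0,"dz":-0.003,"rx":0,"ry":0,"rz":0,"grip":1},{"dx":0,"dy":0,"dz":-0.003,"rx":0,"ry":0,"rz":0,"grip":1},{"dx":0,"dy":0,"dz":-0.003,"rx":0,"ry":0,"rz":0,"grip":1}]'
```

```text
clock: 38.75
eef_pos: [492.4, -187.8, 52.0]
tool_rot: [3.141, -0.001, 1.422]
force: [0.9, 0.2, -6.0]
width: 12.5
gripper_force: 59.1
clock: 39.38
eef_pos: [492.5, -187.8, 51.7]
tool_rot: [3.14, -0.001, 1.421]
force: [-1.2, 1.5, 7.1]
width: 12.8
gripper_force: 60.8
```

Seated: ledge contact came 11.8 mm below the plunger contact. One more light press, then I release and retreat.

```bash
python3 -m creep '[{"dx":0,"dy":0,"dz":-0.001,"rx":0,"ry":0,"rz":0,"grip":1},{"dx":0,"dy":0,"dz":-0.001,"rx":0,"ry":0,"rz":0,"grip":1},{"dx":0,"dy":0,"dz":0,"rx":0,"ry":0,"rz":0,"grip":0.4},{"dx":0,"dy":0,"dz":0.001,"rx":0,"ry":0,"rz":0,"grip":-0.2},{"dx":0,"dy":0,"dz":0.002,"rx":0,"ry":0,"rz":0,"grip":-1}]' && python3 -m creep '[{"dx":0,"dy":0,"dz":0,"rx":0,"ry":0,"rz":0,"grip":-1},{"dx":0,"dy":0,"dz":0,"rx":0,"ry":0,"rz":0,"grip":-1},{"dx":0,"dy":0,"dz":0.02,"rx":0,"ry":0,"rz":0,"grip":-1},{"dx":0,"dy":0,"dz":0.06,"rx":0,"ry":0,"rz":0,"grip":-1},{"dx":0,"dy":0,"dz":0.12,"rx":0,"ry":0,"rz":0,"grip":-1}]' && python3 -m creep '[{"dx":0,"dy":0,"dz":0.1,"rx":0,"ry":0,"rz":0,"grip":-1},{"dx":0,"dy":0,"dz":0.2,"rx":0,"ry":0,"rz":0,"grip":-1},{"dx":0,"dy":0,"dz":0.3,"rx":0,"ry":0,"rz":0,"grip":-1},{"dx":0,"dy":0,"dz":0.33,"rx":0,"ry":0,"rz":0,"grip":-1},{"dx":0,"dy":0,"dz":0.33,"rx":0,"ry":0,"rz":0,"grip":-1}]'
python3 - <<'E'
from m import *
c,im=snap("wrist","w16");snap("top","t16")
W=np.linalg.inv(c["world_from_camera"]);q=W[:3,:3]@[492,-187.8,74]+W[:3,3]
p=cv2.projectPoints(q[None],np.zeros(3),np.zeros(3),c["mtx"],c["distortion"])[0].ravel()
e,r=barends("w16",p,50);q=np.array([plane(c,x,66) for x in e]);d=q[0]-q[1]
print(np.round(e,1),np.round(q,1).tolist(),q.mean(0),np.hypot(*d[:2]),np.arctan2(-d[0],d[1]))
# brightness profile along tray x (plate z=36) and y: edges / holes
E
```

```text
clock: 40.0
eef_pos: [492.5, -187.8, 51.5]
tool_rot: [3.141, -0.0, 1.422]
force: [0.5, 0.2, 0.2]
width: 60.8
gripper_force: 0.0
clock: 40.62
eef_pos: [492.0, -187.7, 100.6]
tool_rot: [3.142, -0.001, 1.421]
force: [0.8, 0.9, 0.4]
width: 85.2
gripper_force: 0.0
clock: 41.25
eef_pos: [492.5, -187.6, 232.4]
tool_rot: [3.139, -0.001, 1.422]
force: [0.4, 0.4, -1.0]
width: 85.3
gripper_force: 0.0
[[260. 135.]
 [260. 218.]] [[498.9, -148.6, 66.0], [487.0, -227.5, 66.0]] [ 492.94971705 -188.03608611   66.        ] 79.83189740491888 -0.14900545708776555
```

Run:
```python
from m import *
for f in("top0","t16"):
    im=cv2.imread(f"pics/{f}.png");m=comp(im.max(2)<45,(234,196));c=max(cv2.findContours(m,0,2)[0],key=len);print(f,cv2.minAreaRect(c))
a=cv2.imread("pics/top0.png").astype(int);b=cv2.imread("pics/t16.png").astype(int)
for n,(x,y) in dict(cork=(168,142),drop=(382,275)).items(): print(n,abs(a-b)[y-14:y+14,x-14:x+14].mean())
s=ctrl.read_state();print(abs(s["qd"]).max());print(ctrl.finish_job())
```

```text
top0 ((232.60400390625, 196.57200622558594), (3.667152166366577, 49.99848556518555), 79.69515228271484)
t16 ((232.9840087890625, 196.91200256347656), (3.756594657897949, 49.01461410522461), 79.69515228271484)
cork 2.9570578231292517
drop 29.656037414965986
0.014192972279936399
the job is handed in; nothing more can be done
None
```

The job is handed in at about 41 s, result not yet known: five rods showed at groove spacing before covering, the cover went down 11.8 mm past its plungers to the ledge, and the scoop is back at its start spot; the cork looked unmoved, but around the dropper bottle the top picture changed, and I handed in without checking whether that was the arm in view or the bottle shifting.

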